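# Load two covers into the spring-clip marking nest

### The job

Load both aluminium covers into the marking nest, the long one in the long bay and the short one in the short bay: lay each cover on its sloping sprung bed with its finger rib at the clip end, slide it under the hold-down bar right up to the stop, then press the ribbed end down until the spring clip snaps over it and holds it level. Leave the bottle, the tape roll and the loupe where they stand.

Things in the scene. Friction and masses are not known exactly. Their poses are not given: they have to be found in the camera images.
- nest_plate: Marking nest: fixed dark steel plate 196 (x) by 226 (y) by 10 mm with two bays side by side, 120 mm apart; origin under its centre, x from clips to stops (away from the robot, give or take), z up. The long bay is on its +y side, the short bay on its -y side. Each bay: stop and hold-down bar at the +x end, sloping bed, four pins, clip at the -x end; open beside its middle
- long_cover_mid (a point): Centre of the long cover, half-way up: a bare aluminium plate 150 (x) by 60 (y) by 8 mm, lying flat, with a finger rib on its upper face near its -x end. z up out of the ribbed face
- long_cover_rib (a point): Middle of the top of that finger rib: 10 (x) by 36 (y) mm, 14 mm high above the plate's upper face, its centre 14 mm from the cover's -x edge
- short_cover_mid (a point): Centre of the short cover, half-way up: a bare aluminium plate 120 (x) by 60 (y) by 8 mm, lying flat, with a finger rib on its upper face near its -x end. z up out of the ribbed face
- short_cover_rib (a point): Middle of the top of that finger rib: 10 (x) by 36 (y) mm, 14 mm high above the plate's upper face, its centre 14 mm from the cover's -x edge
- long_seat (a point): Final place of the long cover's centre (26 mm above the bench); axes as the nest plate: x from clip to stop, z up. Along x from here: stop face +76 mm, hold-down bar +68 mm, clip leaf's inner face -76 mm. Round-topped locating pins, 9 mm thick, 36.5 mm either side of the centre line: at +41 mm (50 mm tall from the bench) and -64 mm (57 mm)
- long_bar (a point): Middle of the underside of the long bay's hold-down bar: a round steel bar 10 mm thick along y, held by cheeks 66 mm apart, 8 mm before the stop face. The cover's plain end goes under it (2 mm play above the cover); the rib does not. To be laid on the bed clear of the bar, a cover must lie at least 16 mm short of its final place, towards the clip
- long_bed (a joint): Sprung black bed of the long bay, 40 mm wide (narrower than the cover), hinged along y right below the bar point, upper face there 22 mm above the bench. 0 = up: slopes 0.148 rad, clip end high, and a cover lying on it clears the clip's top by 2 mm. Grows as pushed down; 0.148 = level, 0.178 = stop. Carries a cover without sinking; 3 to 6 N at the clip end bring it level
- long_clip (a joint): Spring-steel clip, 16 mm wide, on the centre line. 0 = at rest, hook reaching 6 mm in over the bay, ramp top 41 mm and hook underside 30.5 mm above the bench, thumb tab 20 mm outward. Grows as the cover's edge pushes it outward (to about 0.3 rad, 5 to 10 N extra at the rib); springs back to 0 once the cover's clip-side edge is pressed 1 to 4 mm below level
- short_seat (a point): Final place of the short cover's centre (26 mm above the bench); axes as the nest plate: x from clip to stop, z up. Along x from here: stop face +61 mm, hold-down bar +53 mm, clip leaf's inner face -61 mm. Round-topped locating pins, 9 mm thick, 36.5 mm either side of the centre line: at +26 mm (50 mm tall from the bench) and -49 mm (57 mm)
- short_bar (a point): Middle of the underside of the short bay's hold-down bar: a round steel bar 10 mm thick along y, held by cheeks 66 mm apart, 8 mm before the stop face. The cover's plain end goes under it (2 mm play above the cover); the rib does not. To be laid on the bed clear of the bar, a cover must lie at least 16 mm short of its final place, towards the clip
- short_bed (a joint): Sprung black bed of the short bay, 40 mm wide (narrower than the cover), hinged along y right below the bar point, upper face there 22 mm above the bench. 0 = up: slopes 0.189 rad, clip end high, and a cover lying on it clears the clip's top by 2 mm. Grows as pushed down; 0.189 = level, 0.219 = stop. Carries a cover without sinking; 3 to 6 N at the clip end bring it level
- short_clip (a joint): Spring-steel clip, 16 mm wide, on the centre line. 0 = at rest, hook reaching 6 mm in over the bay, ramp top 41 mm and hook underside 30.5 mm above the bench, thumb tab 20 mm outward. Grows as the cover's edge pushes it outward (to about 0.3 rad, 5 to 10 N extra at the rib); springs back to 0 once the cover's clip-side edge is pressed 1 to 4 mm below level
- bottle: Light-blue cleaner bottle standing upright, 61 mm thick, 214 mm tall; origin at the centre of its underside. Must be left alone
- tape_roll: Roll of beige tape lying flat, 100 mm across, 25 mm high; origin at the centre of its underside. Must be left alone
- loupe: Black loupe cup, 34 mm across, 31 mm high, origin under its centre. Must be left alone

How it is judged (in metres and radians):
At the end, for the whole second after the job is handed in: Each cover in its own bay, rib at the clip end, centred on its seat within 4 mm along, 5 mm across, 3 mm in height, level and square within 0.06 rad, bed down to level (0.03 rad), clip sprung back over it (under 0.08 rad); bystanders within 30 mm of where they stood, bottle upright (x of long_cover_mid in the frame of long_seat between -0.004 and 0.004 m and y of long_cover_mid in the frame of long_seat between -0.005 and 0.005 m and z of long_cover_mid in the frame of long_seat between -0.004 and 0.003 m and angle between the x axis of long_cover_mid and the x axis of long_seat, either way round below 0.06 rad and angle between the z axis of long_cover_mid and the z axis of long_seat, either way round below 0.06 rad and x of long_cover_rib in the frame of long_seat below -0.03 m and value of joint each of long_clip, short_clip below 0.08 rad and value of joint long_bed above 0.118432 rad and x of short_cover_mid in the frame of short_seat between -0.004 and 0.004 m and y of short_cover_mid in the frame of short_seat between -0.005 and 0.005 m and z of short_cover_mid in the frame of short_seat between -0.004 and 0.003 m and angle between the x axis of short_cover_mid and the x axis of short_seat, either way round below 0.06 rad and angle between the z axis of short_cover_mid and the z axis of short_seat, either way round below 0.06 rad and x of short_cover_rib in the frame of short_seat below -0.03 m and value of joint short_bed above 0.158616 rad and distance of each of bottle, tape_roll, loupe from where it was at the start of the episode below 0.03 m and angle between bottle's own z axis and vertical below 0.2 rad); the robot touches nothing.
It fails at once if the bottle is pushed more than 30 mm from where it stood (distance of bottle from where it was at the start of the episode above 0.03 m).
It fails at once if the tape roll is pushed more than 30 mm from where it stood (distance of tape_roll from where it was at the start of the episode above 0.03 m).
It fails at once if the loupe is pushed more than 30 mm from where it stood (distance of loupe from where it was at the start of the episode above 0.03 m).
It fails at once if the bottle is tipped (angle between bottle's own z axis and vertical above 0.35 rad).
It also fails if it takes over 72 s, if anything falls off the work surface, if the arm or the gripper's body presses on something with over 40 N, if the wrist force passes 120 N, or if a joint passes its speed limit or range.

### The arm

A 6-joint arm with a two-finger parallel gripper is mounted at the origin on a cart in front of the work surface, level with it; the furniture and walls round the work are solid. World frame = base frame: x ahead of the robot, y to its left, z up, the work surface at z = 0. Lengths are in mm, angles in rad, forces in N, time in s.
With the tool pointing down it reaches from about 275 to 975 mm from the base axis. Payload 8.4 kg.
Tool frame: the origin (TCP) lies midway between the tips of the shut fingers; the grasp point (between the pads) lies 19 mm behind it; z points along the fingers, x is the direction in which the jaws open and shut, and the axes are right-handed (so a half turn about z gives the same grasp; the last joint's range is limited). The gripper opens to 92 mm and grips with 3 to 60 N. Pads are 20 mm wide; open, the fingers measure 128 mm over their backs; the gripper's body (75 mm by 189 mm) begins 69 mm behind the grasp point.
Start: joints at [-1.167, 0.353, 1.633, -0, 1.155, -0.002], TCP at [246.72, -574.245, 185.883] pointing down, gripper open.
Joint ranges: [-2.63, 2.63], [-0.92, 2.1], [0.06, 2.66], [-1.3, 4.44], [0, 2.69], [-3.02, 3.02]. Speed limits (rad/s): [2.22, 2.22, 2.79, 3.14, 3.14, 3.14].

### API

Orientations are given as a rotation vector (axis times angle).
In Python, from station import sensors, vision, job gives the robot as it stands. The module is installed in compiled form; this text tells all that it offers.
- The arm moves only by the tool apply_moves, never from a script. Its argument "plan" is a list of rows, each a list of 3 entries, a list of its own where there are three numbers: the shift along the tool's x, y, z in m, then the turn, a rotation vector about the tool's x, y, z in rad, then the closure in counts, from 0 (fully open) to 255 (shut). In form: [[[tx, ty, tz], [ax, ay, az], grip], ...]. A call has 1 to 12 rows; each row shifts and turns the pose as measured when the row begins, along the tool's axes as they then stand; what a row does not reach is not made up. A row lasts 1/8 s, in which the tool goes at most 62.5 mm and 10.7 degrees, less where a joint would pass 70% of its speed; a pose out of reach is approached as far as the arm can. A call is refused whole if a number of a shift passes 0.0625 or a number of a turn 0.188, either way. A call with a gripper value outside its range is refused whole. The fingers move at their own pace and stop on an object; "newtons" is the grip in N (left out, the last holds). Time passes only in rows, so rows that do not move let the fingers close. It gives the time, the measured TCP pose, the force and the opening at its end, in the units of the state.
- sensors.state(): the state, without advancing time (a new reading comes with each control period).
- vision.snapshot(name): name is "scene" or "top"; returns (picture, depth): 400x640x3 uint8, red, green, blue; 400x640 float32, mm along the optical axis (not along the pixel's ray), 0 where there is no reading.
- vision.get_calibration(name): a dict with "camera_matrix" (3x3 intrinsics, pixels), "R" (3x3) and "t" (3): a world point X has camera coordinates R X + t. Camera axes: x right, y down, z forward; pixel columns grow to the right and rows downward; lengths in mm; the calibration is good to about 2 mm. A picture is of the moment at which its call begins. get_calibration takes no time and is no camera call.
- job.job_done(): hands the job in, once; it reports no verdict.
The state is a dict: "time_s": time; "joints": joint angles; "joint_velocities": joint speeds; "joint_efforts": joint torques, N m; "eef_pos": TCP position; "eef_rot": TCP orientation; "wrist_force": force on the tool from outside, world axes, zero at the start; "torque": the same for the moment, N m; "finger_gap": finger opening in mm.
Only numpy, scipy, OpenCV 4.12 (cv2) and the standard library are available. Lean on these libraries where they do the work, as an engineer would, in place of code of your own. Each camera call takes 0.05 s, during which the arm holds its last target.

## Working session

There is one attempt and no reset: what is moved stays moved. The work goes in short steps, Python scripts to look and compute and a tool call to move; the robot and the scene stay as the last step left them, time stands still between calls to the robot, and variables do not carry over. Pictures are saved under pics/ and viewed, and the job is handed in when it is done.

Besides the shell and the picture viewer there is one more tool, called after ">>>" as a command line: name --argument value ..., lists and objects as JSON in quotes. apply_moves: Moves the arm, as the interface text tells. Its arguments: {"type":"object","properties":{"plan":{"type":"array","items":{"type":"array"}},"newtons":{"type":"number"}},"required":["plan"]}

```bash
mkdir -p pics; python3 - <<'E'
from station import sensors, vision
import cv2,numpy as np
print(sensors.state())
for n in("scene","top"):
    p,d=vision.snapshot(n); cv2.imwrite(f"pics/{n}0.png",p[:,:,::-1]); np.savez(f"{n}0.npz",p=p,d=d)
    c=vision.get_calibration(n); print(n,{k:np.round(v,4).tolist() for k,v in c.items()}, np.percentile(d,[0,5,50,95]))
E
```

```text
{'time_s': 0.0, 'joints': array([-1.16737814e+00,  3.53603825e-01,  1.63410387e+00,  1.83890489e-05,
        1.15518633e+00, -2.35178224e-03]), 'joint_velocities': array([ 2.25424565e-05,  5.05476245e-04,  1.23880496e-03, -1.52709502e-03,
       -1.18762873e-03,  1.09377027e-03]), 'joint_efforts': array([ 3.10003816e-03, -5.93829954e+01, -3.34215438e+01,  6.99865166e-02,
        2.32965517e-02, -1.46220636e-04]), 'eef_pos': array([ 246.53754827, -573.76594662,  185.20434174]), 'eef_rot': array([-2.62287127e+00,  1.72787326e+00,  1.68943841e-03]), 'wrist_force': array([-0.66631663, -0.03285911, -0.06945167]), 'torque': array([ 0.01237307, -0.00663613,  0.00896048]), 'finger_gap': 91.40601393598351}
scene {'camera_matrix': [[383.0757, 0.0, 322.3749], [0.0, 383.0757, 198.6673], [0.0, 0.0, 1.0]], 'R': [[-0.8751, -0.4838, -0.0156], [-0.2215, 0.4289, -0.8758], [0.4304, -0.7629, -0.4825]], 't': [500.0594, 179.7645, 1015.9792]} [   0.          704.38790283 1137.0447998  2583.45404053]
top {'camera_matrix': [[514.3821, 0.0, 326.1089], [0.0, 514.3821, 194.7412], [0.0, 0.0, 1.0]], 'R': [[-0.0064, -0.9999, 0.0129], [-0.9947, 0.005, -0.1024], [0.1024, -0.0135, -0.9947]], 't': [6.9438, 545.6478, 1706.6215]} [   0.          979.8835022  1779.75378418 2549.28623047]
```

View pics/scene0.png

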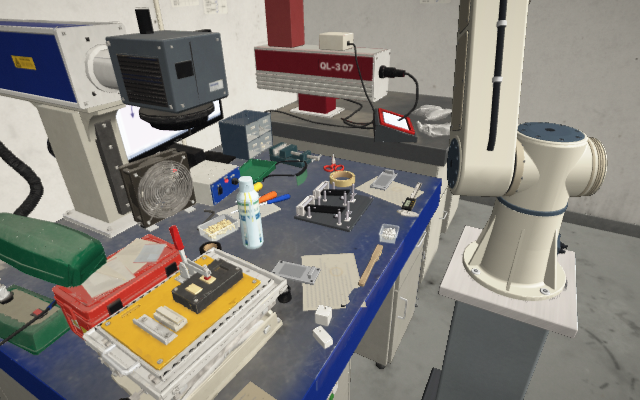

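View pics/top0.png

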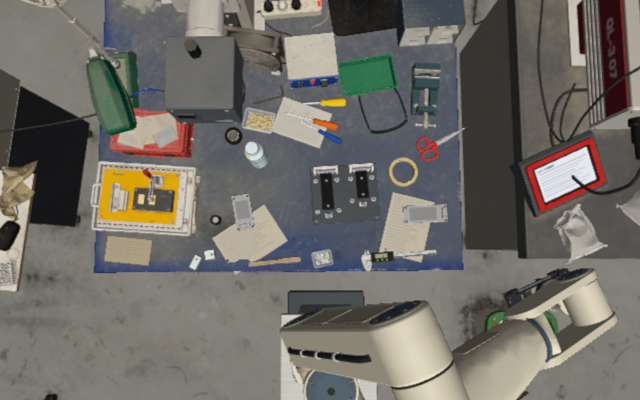

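The top view shows the nest at about (345,193), one cover at (243,208), the other at (424,213), the bottle at (256,154) and the tape at (403,172). A black ring at (215,219) or (233,135) may be the loupe. I'll zoom in.

```bash
python3 - <<'E'
import cv2,numpy as np
t=np.load("top0.npz")['p'][:,:,::-1]; s=np.load("scene0.npz")['p'][:,:,::-1]
def z(im,x0,x1,y0,y1,f,n): cv2.imwrite(n,cv2.resize(im[y0:y1,x0:x1],None,fx=f,fy=f,interpolation=cv2.INTER_CUBIC))
z(t,300,390,155,230,8,"pics/a.png"); z(t,205,285,180,245,8,"pics/b.png"); z(t,380,460,180,245,8,"pics/c.png")
z(s,260,440,160,300,4,"pics/d.png")
E
```

```text
(no output)
```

View pics/a.png

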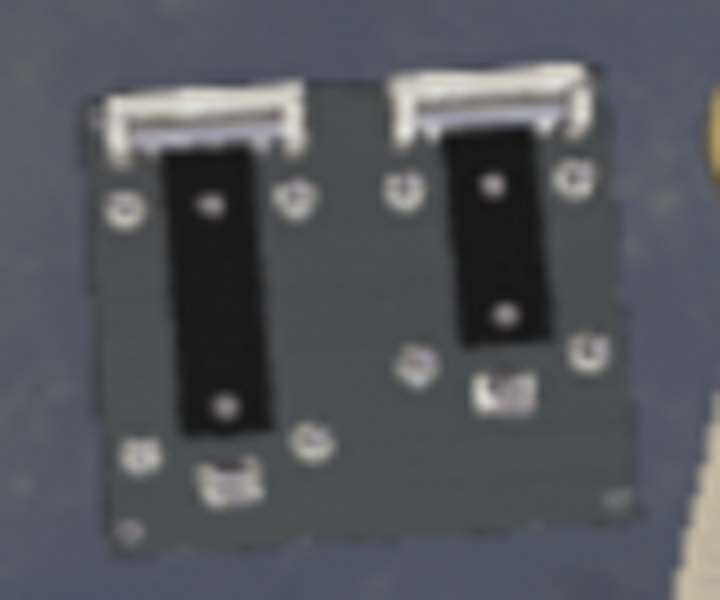

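View pics/b.png

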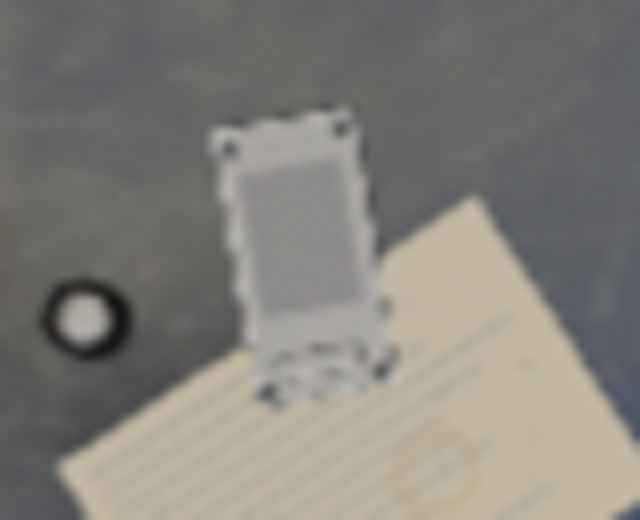

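View pics/c.png

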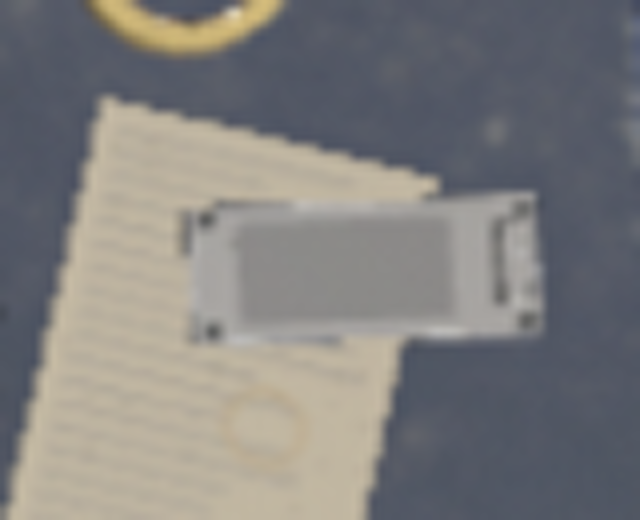

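View pics/d.png

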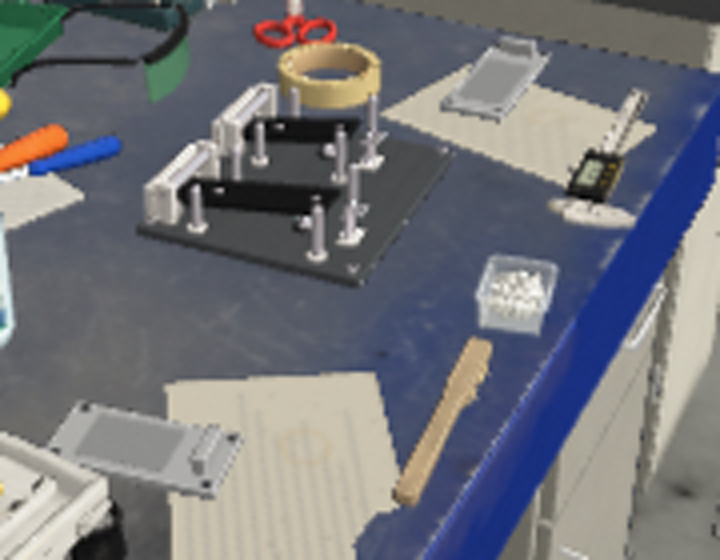

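The right cover is long, with its rib toward -y. The left cover is short, with its rib toward the robot, and the loupe is at (215,219). Next I'll measure by colour masks and picked corners.

```bash
cat > h.py <<'E'
import numpy as np,cv2
from station import vision,sensors
C={n:vision.get_calibration(n) for n in("scene","top")}
def ray(n,u,v):
    c=C[n];R=np.array(c['R']);t=np.array(c['t']);K=np.array(c['camera_matrix'])
    o=-R.T@t; d=R.T@np.linalg.solve(K,[u,v,1.]); return o,d
def onz(n,u,v,z):
    o,d=ray(n,u,v); return o+d*(z-o[2])/d[2]
def proj(n,P):
    c=C[n];q=np.array(c['camera_matrix'])@(np.array(c['R'])@np.array(P,float)+np.array(c['t']));return q[:2]/q[2]
def tri(a,b):
    (o1,d1),(o2,d2)=ray("top",*a),ray("scene",*b)
    s=np.linalg.lstsq(np.c_[d1,-d2],o2-o1,rcond=None)[0]
    p,q=o1+d1*s[0],o2+d2*s[1]; return (p+q)/2,np.linalg.norm(p-q)
E
python3 - <<'E'
from h import *
def zz(x0,y0,f,L): return [((x+.5)/f-.5+x0,(y+.5)/f-.5+y0) for x,y in L]
def show(nm,L,z):
    P=np.array([onz("top",u,v,z) for u,v in L])[:,:2]; print(nm,np.round(P,1).tolist(),'mean',P.mean(0).round(1)); 
    print('  sides',[round(float(np.linalg.norm(P[i]-P[(i+1)%len(P)])),1) for i in range(len(P))]); return P
# plate corners TL,TR,BR,BL at z=10
show("plate",zz(300,155,8,[(84,100),(606,66),(636,522),(108,556)]),10)
# pins tops long TL TR BR BL
show("longpins far",zz(300,155,8,[(125,209),(295,199)]),50)
show("longpins near",zz(300,155,8,[(140,456),(313,441)]),57)
show("shortpins far",zz(300,155,8,[(405,190),(574,179)]),50)
show("shortpins near",zz(300,155,8,[(417,365),(589,352)]),57)
P=show("short cover",zz(205,180,8,[(210,130),(352,107),(398,378),(262,404)]),8)
P=show("long cover",zz(380,180,8,[(190,205),(536,192),(543,333),(191,342)]),8)
# scene projection of long cover etc: scene corners
def zs(L): return zz(260,160,4,L)
for nm,L in (("short scene",[(80,402),(243,437),(214,496),(50,448)]),("long scene",[(483,48),(550,55),(512,118),(442,104)])):
    Q=np.array([onz("scene",u,v,8) for u,v in zs(L)])[:,:2]; print(nm,Q.round(1).tolist(),Q.mean(0).round(1),[round(float(np.linalg.norm(Q[i]-Q[(i+1)%4])),1) for i in range(4)])
d=np.load("top0.npz"); p,dd=d['p'],d['d']
# depth-derived z at a few pixels
for u,v in ((243,205),(424,213),(340,185),(345,215),(365,172),(355,175)):
    o,r=ray("top",u,v); print((u,v),(o+r*dd[v,u]).round(1))
# black beds
g=p.max(2).astype(int)
m=((g<45)).astype(np.uint8); m[:, :300]=0;m[:,390:]=0;m[:165]=0;m[230:]=0
n,l,st,ce=cv2.connectedComponentsWithStats(m)
for i in range(1,n):
    if st[i,4]>60:
        r=cv2.minAreaRect(np.argwhere(l==i)[:,::-1].astype(np.float32)); print("bed",st[i],r)
E
```

```text
plate [[643.1, 57.9], [656.9, -166.1], [461.1, -175.6], [447.9, 48.4]] mean [552.2 -58.8]
  sides [224.4, 196.1, 224.4, 195.4]
longpins far [[590.7, 40.3], [594.6, -30.7]] mean [592.7   4.8]
  sides [71.1, 71.1]
longpins near [[487.0, 34.5], [492.8, -37.1]] mean [489.9  -1.3]
  sides [71.8, 71.8]
shortpins far [[598.2, -76.7], [602.5, -147.5]] mean [ 600.4 -112.1]
  sides [70.9, 70.9]
shortpins near [[524.1, -80.4], [529.2, -151.9]] mean [ 526.6 -116.1]
  sides [71.6, 71.6]
short cover [[545.7, 327.8], [555.2, 267.7], [439.9, 247.2], [429.2, 304.5]] mean [492.5 286.8]
  sides [60.9, 117.2, 58.3, 118.8]
long cover [[510.6, -259.6], [515.4, -407.7], [455.2, -408.8], [452.2, -258.7]] mean [ 483.3 -333.7]
  sides [148.2, 60.2, 150.2, 58.4]
short scene [[553.4, 272.8], [437.3, 253.3], [425.3, 311.8], [543.3, 322.0]] [489.8 290. ] [117.8, 59.7, 118.4, 50.2]
long scene [[520.0, -386.1], [455.3, -400.7], [441.0, -256.2], [508.5, -253.2]] [ 481.2 -324.1] [66.3, 145.2, 67.6, 133.4]
(243, 205) [514.3 286.4   6.1]
(424, 213) [ 483.6 -330.     6.2]
(340, 185) [581.2 -44.2   5.8]
(345, 215) [478.  -60.1  11.3]
(365, 172) [ 623.4 -129.1   22.4]
(355, 175) [615.3 -95.9   7.8]
bed [355 171  14  27 276] ((361.7008361816406, 184.20901489257812), (26.2553653717041, 11.316967964172363), 84.80557250976562)
bed [320 174  14  35 362] ((326.57098388671875, 191.0295867919922), (34.745052337646484, 11.180338859558105), 86.05481719970703)
```

```bash
python3 - <<'E'
from h import *
def zz(x0,y0,f,L): return [((x+.5)/f-.5+x0,(y+.5)/f-.5+y0) for x,y in L]
pins=zz(300,155,8,[(125,209),(295,199),(140,456),(313,441),(405,190),(574,179),(417,365),(589,352)])
loc={'L':(pins[:4],[(41,36.5),(41,-36.5),(-64,36.5),(-64,-36.5)]),'S':(pins[4:],[(26,36.5),(26,-36.5),(-49,36.5),(-49,-36.5)])}
for z in (10,14,20):
  for k,(a,b) in loc.items():
    P=np.array([onz("top",u,v,z)[:2] for u,v in a]);b=np.array(b)
    H=(b-b.mean(0)).T@(P-P.mean(0));yaw=np.arctan2(H[0,1]-H[1,0],H[0,0]+H[1,1]);R=np.array([[np.cos(yaw),-np.sin(yaw)],[np.sin(yaw),np.cos(yaw)]])
    sc=np.linalg.norm(P-P.mean(0))/np.linalg.norm(b-b.mean(0)); t=P.mean(0)-R@b.mean(0)
    print(z,k,'yaw',yaw.round(4),'scale',sc.round(4),'seat',t.round(1),'res',(P-(b@R.T+t)).round(1).tolist())
# predicted positions in both pics
s=np.load("scene0.npz")['p'][:,:,::-1];t0=np.load("top0.npz")['p'][:,:,::-1]
yaw=.058;R=np.array([[np.cos(yaw),-np.sin(yaw)],[np.sin(yaw),np.cos(yaw)]])
S=cv2.resize(s[170:240,290:390],None,fx=8,fy=8,interpolation=cv2.INTER_CUBIC)
np.save("S.npy",S)
cv2.imwrite("pics/s_nest.png",S)
S=cv2.resize(s[205:300,265:345],None,fx=6,fy=6,interpolation=cv2.INTER_CUBIC);cv2.imwrite("pics/s_sc.png",S)
E
```

```text
10 L yaw 0.063 scale 1.0004 seat [557.1   1.8] res [[0.3, -0.2], [-0.4, -0.0], [-0.6, 0.5], [0.7, -0.2]]
10 S yaw 0.0646 scale 1.0 seat [ 579.9 -117. ] res [[0.1, -0.3], [-0.2, 0.2], [-0.2, 0.3], [0.3, -0.2]]
14 L yaw 0.063 scale 0.9981 seat [556.7   1.9] res [[0.2, -0.3], [-0.5, 0.0], [-0.5, 0.4], [0.9, -0.1]]
14 S yaw 0.0646 scale 0.9977 seat [ 579.4 -116.7] res [[0.0, -0.3], [-0.3, 0.3], [-0.1, 0.2], [0.3, -0.1]]
20 L yaw 0.063 scale 0.9947 seat [556.1   2. ] res [[-0.0, -0.5], [-0.7, 0.2], [-0.3, 0.3], [1.0, 0.0]]
20 S yaw 0.0646 scale 0.9943 seat [ 578.8 -116.2] res [[-0.1, -0.5], [-0.4, 0.4], [0.0, 0.1], [0.5, -0.0]]
```

View pics/s_nest.png

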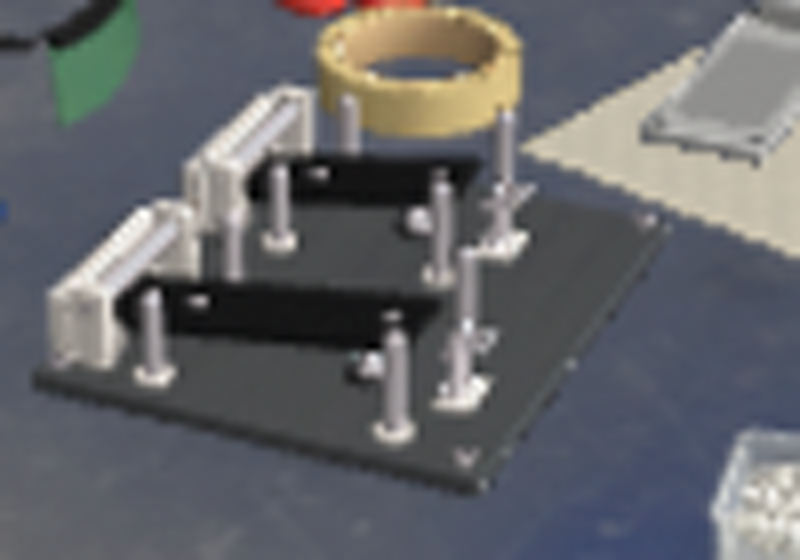

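The flanges fit the pin pattern at z=10 with scale 1.000. In the scene crop, the long-bay pins stand at (152,290)-(155,375) and (396,330)-(393,432), and the short-bay pins at (280,165)-(280,240) and (440,178)-(438,275). I'll check the seats against this view.

```bash
python3 - <<'E'
from h import *
def zz(x0,y0,f,L): return [((x+.5)/f-.5+x0,(y+.5)/f-.5+y0) for x,y in L]
yaw=.062;R=np.array([[np.cos(yaw),-np.sin(yaw)],[np.sin(yaw),np.cos(yaw)]])
for nm,b,s,f,t,zt in (("L far+",(41,36.5),(557,1.8),(155,374),(152,291),50),("L near+",(-64,36.5),(557,1.8),(394,431),(396,330),57),("L near-",(-64,-36.5),(557,1.8),(462,396),(469,250),57),
  ("S far+",(26,36.5),(579.6,-116.9),(280,241),(280,167),50),("S near+",(-49,36.5),(579.6,-116.9),(438,274),(440,180),57),("S near-",(-49,-36.5),(579.6,-116.9),(503,242),(506,112),57)):
    e=R@b+s
    F=onz("scene",*zz(290,170,8,[f])[0],11)[:2];T=onz("scene",*zz(290,170,8,[t])[0],zt-1)[:2]
    print(nm,'exp',e.round(1),'flange-exp',(F-e).round(1),'top-exp',(T-e).round(1))
L=[(84,100),(606,66),(636,522),(108,556)]
a=zz(300,155,8,L); b=zz(290,170,8,[(35,376),None,(480,488),None][:1]+[(480,488)])
print(onz("scene",*b[0],10),onz("scene",*b[1],10))
E
```

```text
L far+ exp [595.7  40.8] flange-exp [0.8 3.1] top-exp [1.3 2.2]
L near+ exp [490.9  34.3] flange-exp [1.2 3.2] top-exp [1.2 1.8]
L near- exp [495.4 -38.6] flange-exp [-15.6  40.6] top-exp [-1.   5.2]
S far+ exp [603.3 -78.9] flange-exp [1.4 2.7] top-exp [-0.7  5.5]
S near+ exp [528.4 -83.5] flange-exp [2.8 1.9] top-exp [2.6 1.5]
S near- exp [ 533.  -156.4] flange-exp [-14.4  36.7] top-exp [0.4 4.3]
[639.54301138  66.17901553  10.        ] [445.87237472  56.69665487  10.        ]
```

View pics/s_sc.png

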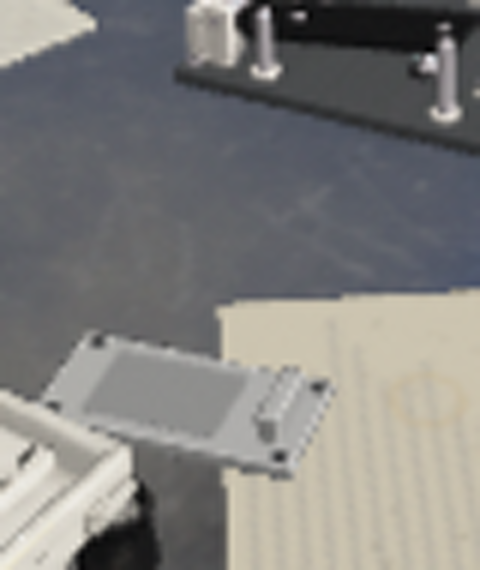

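```bash
cat >> h.py <<'E'
from scipy.spatial.transform import Rotation as Ro
def Rt(psi,tilt=0,nyaw=0):
    # tool x at yaw psi; pointing down; then tilt: rotation about world horizontal axis nest +y by +tilt raises -x end
    c,s=np.cos(psi),np.sin(psi); M=np.array([[c,s,0],[s,-c,0],[0,0,-1.]])
    y=np.array([-np.sin(nyaw),np.cos(nyaw),0])
    return Ro.from_rotvec(y*tilt).as_matrix()@M
def go(p,psi,tilt=0,nyaw=0):
    s=sensors.state(); M=Ro.from_rotvec(s['eef_rot']).as_matrix(); T=Rt(psi,tilt,nyaw)
    w=Ro.from_matrix(M.T@T).as_rotvec(); d=np.array(p)-s['eef_pos']
    print('t',round(s['time_s'],2),'pos',s['eef_pos'].round(1),'yaw',round(float(np.arctan2(M[1,0],M[0,0])),3),'zax',M[:,2].round(3),'F',s['wrist_force'].round(1),'gap',round(s['finger_gap'],1),'j',s['joints'].round(2))
    print('turn',w.round(4),'shift mm in tool now',(M.T@d).round(1),'after turn',(T.T@d).round(1))
E
python3 -c "
from h import *
go((484,-333,100),.028)"
```

```text
t 0.1 pos [ 246.5 -573.8  185.3] yaw -1.165 zax [-0.     0.001 -1.   ] F [0.2 1.  0.2] gap 91.9 j [-1.17  0.35  1.63 -0.    1.16 -0.  ]
turn [-7.000e-04  1.100e-03 -1.193e+00] shift mm in tool now [-127.4 -313.2   85.4] after turn [ 244.1 -234.1   85.3]
```

>>> apply_moves --plan '[[[0,0,0],[0,0,-0.17],0],[[0,0,0],[0,0,-0.17],0],[[0,0,0],[0,0,-0.17],0],[[0,0,0],[0,0,-0.17],0],[[0,0,0],[0,0,-0.17],0],[[0,0,0],[0,0,-0.17],0],[[0,0,0],[0,0,-0.17],0]]'

```text
time_s: 0.98
eef_pos: [245.6, -571.6, 182.1]
eef_rot: [-3.133, -0.098, 0.004]
wrist_force: [0.1, 0.1, 0.6]
finger_gap: 91.7
```

```bash
python3 -c "
from h import *
go((484,-333,100),.028)"
```

```text
t 0.97 pos [ 245.6 -571.6  182.1] yaw 0.063 zax [-0.003  0.007 -1.   ] F [0.1 0.1 0.6] gap 91.7 j [-1.17  0.36  1.64  0.    1.16 -1.23]
turn [-0.0068  0.0025  0.0347] shift mm in tool now [ 253.1 -222.7   83. ] after turn [ 245.  -231.9   82.1]
```

>>> apply_moves --plan '[[[0.042,-0.037,0],[0,0,0],0],[[0.042,-0.037,0],[0,0,0],0],[[0.042,-0.037,0],[0,0,0],0],[[0.042,-0.037,0],[0,0,0],0],[[0.042,-0.037,0.02],[0,0,0],0],[[0.04,-0.037,0.02],[0,0,0.03],0],[[0,0,0],[0,0,0],0]]'

```text
time_s: 1.85
eef_pos: [486.3, -326.8, 140.1]
eef_rot: [-3.134, -0.051, 0.006]
wrist_force: [0.4, -1.7, 0.6]
finger_gap: 91.9
```

```bash
python3 - <<'E'
from h import *
go((484,-333,100),.028)
for n,r in (("scene",(130,250,340,450)),("top",(170,250,370,470))):
    p,d=vision.snapshot(n); np.savez(n+"1.npz",p=p,d=d)
    y0,y1,x0,x1=r; cv2.imwrite(f"pics/{n}1.png",cv2.resize(p[y0:y1,x0:x1,::-1],None,fx=5,fy=5,interpolation=cv2.INTER_CUBIC))
    print(proj(n,sensors.state()['eef_pos']))
E
```

```text
t 1.85 pos [ 486.3 -326.8  140.1] yaw 0.033 zax [-0.004  0.008 -1.   ] F [ 0.4 -1.7  0.6] gap 91.9 j [-0.6   0.34  1.76  0.    1.05 -0.63]
turn [-0.0076  0.0035  0.0048] shift mm in tool now [-2.3  6.5 40.1] after turn [-2.4  6.2 40.1]
[385.46877172 146.41828201]
[432.57400857 209.66537446]
```

View pics/scene1.png

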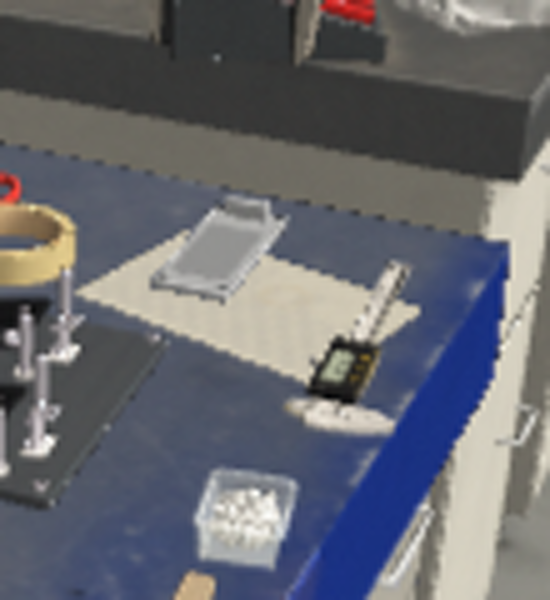

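View pics/top1.png

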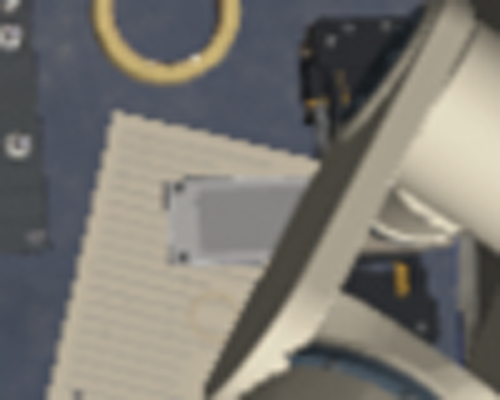

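```bash
python3 - <<'E'
import cv2,numpy as np
p=np.load("scene1.npz")['p'];cv2.imwrite("pics/scene1f.png",cv2.resize(p[0:240,260:640,::-1],None,fx=2,fy=2))
E
```

```text
(no output)
```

View pics/scene1f.png

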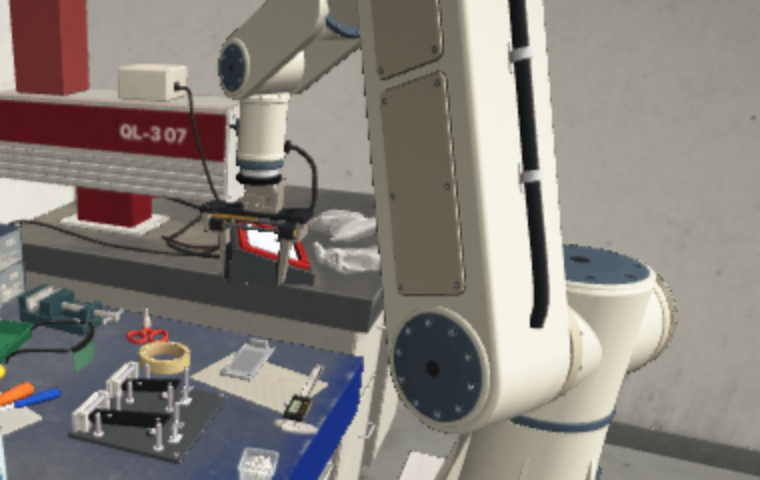

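The gripper hangs over the long cover, with its fingers at about (375–408,141) in the full scene frame. I'll go lower before judging its alignment.

>>> apply_moves --plan '[[[-0.002,0.006,0.03],[-0.007,0.003,0.005],0],[[0,0,0.04],[0,0,0],0],[[0,0,0.04],[0,0,0],0],[[0,0,0],[0,0,0],0]]'

```text
time_s: 2.45
eef_pos: [481.2, -343.0, 32.4]
eef_rot: [3.135, 0.033, 0.007]
wrist_force: [-0.5, 0.8, 0.8]
finger_gap: 92.0
```

```bash
python3 - <<'E'
from h import *
go((484,-333,3),.028)
n="scene";p,d=vision.snapshot(n); np.savez(n+"2.npz",p=p,d=d)
cv2.imwrite(f"pics/{n}2.png",cv2.resize(p[130:210,350:430,::-1],None,fx=7,fy=7,interpolation=cv2.INTER_CUBIC))
print(proj(n,sensors.state()['eef_pos']))
E
```

```text
t 2.45 pos [ 481.2 -343.    32.4] yaw 0.021 zax [ 0.004 -0.006 -1.   ] F [-0.5  0.8  0.8] gap 92.0 j [-0.62  0.48  1.83 -0.    0.82 -0.64]
turn [ 0.006  -0.0042 -0.0069] shift mm in tool now [  2.8 -10.1  29.3] after turn [ 3.  -9.9 29.4]
[385.87589065 171.41433467]
```

View pics/scene2.png

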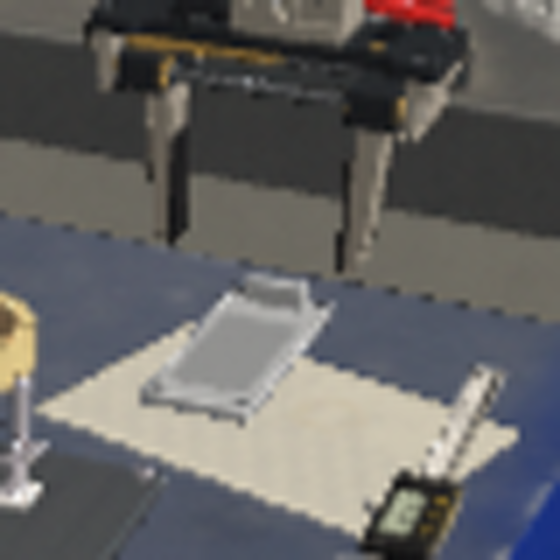

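```bash
python3 - <<'E'
from h import *
go((484,-333,3),.028)
print(sensors.state()['joint_velocities'].round(3))
n="scene";p,d=vision.snapshot(n); 
cv2.imwrite(f"pics/{n}3.png",cv2.resize(p[130:210,350:430,::-1],None,fx=7,fy=7,interpolation=cv2.INTER_CUBIC))
for u,v in ((374,163),(401,167),(374,160),(401,164)):
    o,r=ray(n,u,v); print(u,v,(o+r*d[v,u]).round(1))
go((484,-333,3),.028)
E
```

```text
t 2.5 pos [ 482.6 -343.9   34.2] yaw 0.021 zax [ 0.007 -0.008 -1.   ] F [-0.4  0.2  1.6] gap 92.1 j [-0.62  0.48  1.83 -0.    0.82 -0.64]
turn [ 0.0079 -0.0066 -0.0069] shift mm in tool now [  1.4 -11.1  31.1] after turn [  1.7 -10.8  31.2]
[ 0.011 -0.035 -0.029  0.004  0.007  0.007]
374 163 [ 527.4 -329.9   65.8]
401 167 [ 422.2 -334.5   68.7]
374 160 [ 528.1 -330.1   78. ]
401 164 [ 422.6 -332.4   81.5]
t 2.55 pos [ 483.7 -344.2   35.4] yaw 0.021 zax [ 0.009 -0.009 -1.   ] F [-0.2  0.9  0.5] gap 91.7 j [-0.62  0.48  1.83 -0.    0.82 -0.64]
turn [ 0.0092 -0.0085 -0.0067] shift mm in tool now [  0.3 -11.5  32.3] after turn [  0.6 -11.2  32.4]
```

View pics/scene3.png

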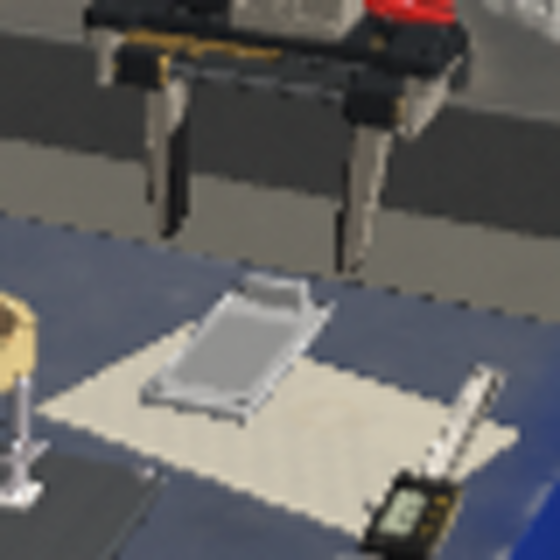

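```bash
python3 - <<'E'
from h import *
d=np.load("scene2.npz")['d'];d0=np.load("scene0.npz")['d'];t0=np.load("top0.npz")['d']
def P(n,u,v,D):
    o,r=ray(n,u,v); return (o+r*D[v,u]).round(1)
for u,v in ((382,180),(378,184),(390,172),(385,195),(395,195),(360,185),(374,150),(401,150)): print(u,v,P("scene",u,v,d))
print('short',P("scene",290,270,d0),'rib region', [P("scene",u,v,d0) for u,v in((330,275),(345,270),(345,240))])
print('top',[P("top",u,v,t0) for u,v in((415,213),(430,213),(405,213),(400,230),(345,225))])
E
```

```text
382 180 [ 486.1 -316.3    8.8]
378 184 [ 485.2 -272.7   11.4]
390 172 [ 480.3 -386.9   14.4]
385 195 [ 438.7 -225.2   -0.9]
395 195 [ 407.2 -242.5   -1.4]
360 185 [ 551.5 -258.6   -1.8]
374 150 [ 530.7 -331.4  117.7]
401 150 [ 426.1 -328.7  137.3]
short [505.8 294.2   7.6] rib region [array([407.1, 256.2,   1.4]), array([383.1, 216.6,  -1.7]), array([441.9,  96.2,   1.1])]
top [array([ 483.8, -299.1,    6.6]), array([ 483.4, -350.1,    7.9]), array([ 484.1, -265.4,    3.8]), array([ 426.9, -249.7,  -12.6]), array([444.3, -60. ,   5.7])]
```

```bash
python3 - <<'E'
from h import *
for dx in (46,55,-46,-55):
  print(dx,[proj("scene",(483+dx,-343,z)).round(1).tolist() for z in (35,45,55,65)])
E
```

```text
46 [[374.5, 169.0], [374.6, 166.7], [374.8, 164.3], [374.9, 161.9]]
55 [[372.3, 168.6], [372.5, 166.2], [372.6, 163.9], [372.7, 161.5]]
-46 [[397.2, 173.6], [397.4, 171.2], [397.6, 168.8], [397.8, 166.3]]
-55 [[399.5, 174.1], [399.7, 171.7], [399.9, 169.2], [400.2, 166.8]]
```

>>> apply_moves --plan '[[[0,-0.01,0],[0.008,-0.007,-0.005],72],[[0,0,0],[0,0,0],72],[[0,0,0],[0,0,0],72],[[0,0,0],[0,0,0],72]]'

```text
time_s: 3.05
eef_pos: [485.9, -335.7, 40.3]
eef_rot: [3.136, 0.042, 0.011]
wrist_force: [-0.9, 0.5, -1.3]
finger_gap: 66.2
```

```bash
python3 - <<'E'
from h import *
Q=np.array([onz("scene",(x+.5)/7+349.5,(y+.5)/7+129.5,8)[:2] for x,y in ((145,396),(245,414),(331,305),(238,290))]);print(Q.round(1),Q.mean(0))
go((484,-333,3),.028)
n="scene";p,d=vision.snapshot(n); np.savez(n+"2.npz",p=p,d=d)
cv2.imwrite(f"pics/{n}4.png",cv2.resize(p[130:210,350:430,::-1],None,fx=7,fy=7,interpolation=cv2.INTER_CUBIC))
go((484,-333,3),.028)
E
```

```text
[[ 506.3 -249.6]
 [ 452.  -254.2]
 [ 456.9 -402.3]
 [ 510.8 -397.5]] [ 481.5073096  -325.89236427]
t 3.05 pos [ 485.9 -335.7   40.3] yaw 0.026 zax [ 0.007 -0.005 -1.   ] F [-0.9  0.5 -1.3] gap 66.2 j [-0.61  0.47  1.83  0.    0.84 -0.63]
turn [ 0.005  -0.0069 -0.0015] shift mm in tool now [-2.1 -3.  37.3] after turn [-1.8 -2.8 37.3]
t 3.1 pos [ 485.9 -335.7   40.3] yaw 0.026 zax [ 0.007 -0.005 -1.   ] F [ 0.5 -0.7  0.8] gap 65.9 j [-0.61  0.47  1.83  0.    0.84 -0.63]
turn [ 0.005  -0.0069 -0.0016] shift mm in tool now [-2.1 -3.  37.3] after turn [-1.8 -2.8 37.3]
```

View pics/scene4.png

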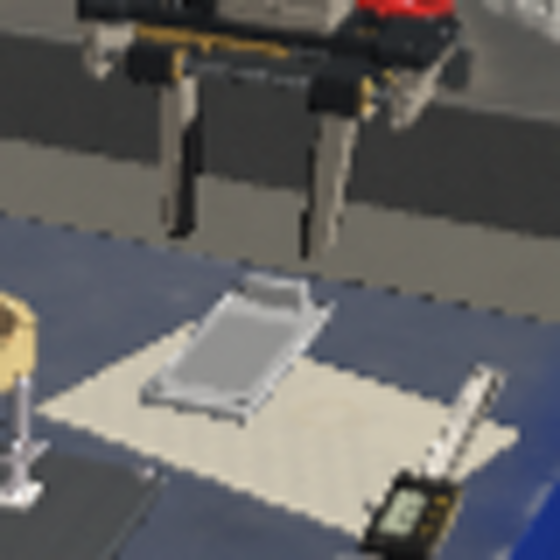

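```bash
python3 - <<'E'
from h import *
for dx in (33,40,-33,-40):
  print(dx,[proj("scene",(486+dx,-336+10,z)).round(1).tolist() for z in (40,50,60,70)])
E
```

```text
33 [[375.3, 170.0], [375.5, 167.6], [375.6, 165.2], [375.7, 162.8]]
40 [[373.6, 169.6], [373.7, 167.2], [373.9, 164.8], [374.0, 162.4]]
-33 [[391.7, 173.3], [391.9, 170.9], [392.1, 168.4], [392.3, 166.0]]
-40 [[393.5, 173.6], [393.7, 171.2], [393.9, 168.8], [394.1, 166.3]]
```

>>> apply_moves --plan '[[[-0.002,-0.004,0.01],[0.005,-0.006,0],36],[[0,0,0.01],[0,0,0],36],[[0,0,0.01],[0,0,0],36],[[0,0,0],[0,0,0],36],[[0,0,0],[0,0,0],36]]'

```text
time_s: 3.72
eef_pos: [483.0, -331.0, 6.9]
eef_rot: [-3.14, -0.042, 0.002]
wrist_force: [-0.1, 0.2, 0.3]
finger_gap: 79.1
```

```bash
python3 - <<'E'
from h import *
go((483.5,-332,3),.028)
n="scene";p,d=vision.snapshot(n); np.savez(n+"2.npz",p=p,d=d)
cv2.imwrite(f"pics/{n}5.png",cv2.resize(p[130:210,350:430,::-1],None,fx=7,fy=7,interpolation=cv2.INTER_CUBIC))
go((484,-333,3),.028)
E
```

```text
t 3.73 pos [ 483.  -331.     6.9] yaw 0.027 zax [-0.001  0.002 -1.   ] F [-0.1  0.2  0.3] gap 79.1 j [-0.6   0.52  1.85  0.    0.78 -0.63]
turn [-0.0016  0.0013 -0.0014] shift mm in tool now [0.5 1.  3.9] after turn [0.5 1.  3.9]
t 3.77 pos [ 483.  -330.9    7. ] yaw 0.027 zax [-0.001  0.002 -1.   ] F [-0.7  0.1 -0.2] gap 78.9 j [-0.6   0.52  1.85  0.    0.78 -0.63]
turn [-0.0016  0.0012 -0.0014] shift mm in tool now [1.  2.1 4. ] after turn [1.  2.1 4. ]
```

View pics/scene5.png

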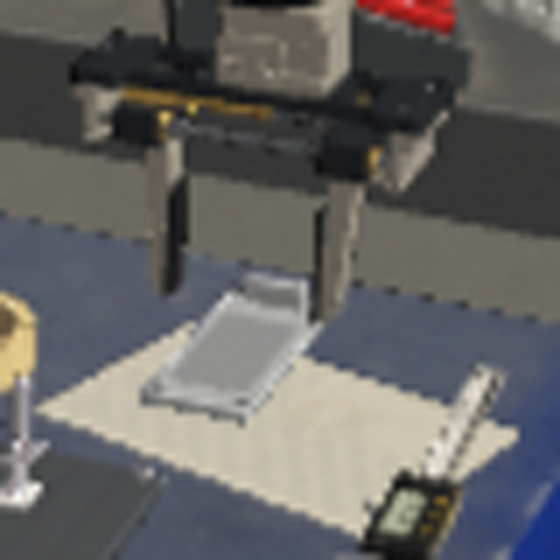

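```bash
python3 - <<'E'
from h import *
d=np.load("scene2.npz")['d']
for u,v in ((373,168),(374,170),(373,160),(396,173),(397,170),(397,174),(396,165),(386,176),(383,180)):
    o,r=ray("scene",u,v);print(u,v,(o+r*d[v,u]).round(1))
print(onz("scene",374.2,171.4,7),onz("scene",396.4,175.7,7))
print(proj("scene",(483,-331,7)))
t,dd=vision.snapshot("top");cv2.imwrite("pics/top5.png",cv2.resize(t[150:250,350:470,::-1],None,fx=6,fy=6,interpolation=cv2.INTER_CUBIC))
E
```

```text
373 168 [ 526.2 -319.    49.6]
374 170 [ 522.4 -320.8   41.3]
373 160 [ 527.3 -317.5   83. ]
396 173 [ 433.2 -315.    50. ]
397 170 [ 432.7 -322.8   59.1]
397 174 [ 430.6 -320.    44.3]
396 165 [ 437.1 -319.3   79.8]
386 176 [ 484.6 -354.9    9.6]
383 180 [ 484.4 -323.     6.2]
[ 543.46004718 -379.01676155    7.        ] [ 451.31453128 -381.09127605    7.        ]
[384.12221729 179.07907886]
```

View pics/top5.png

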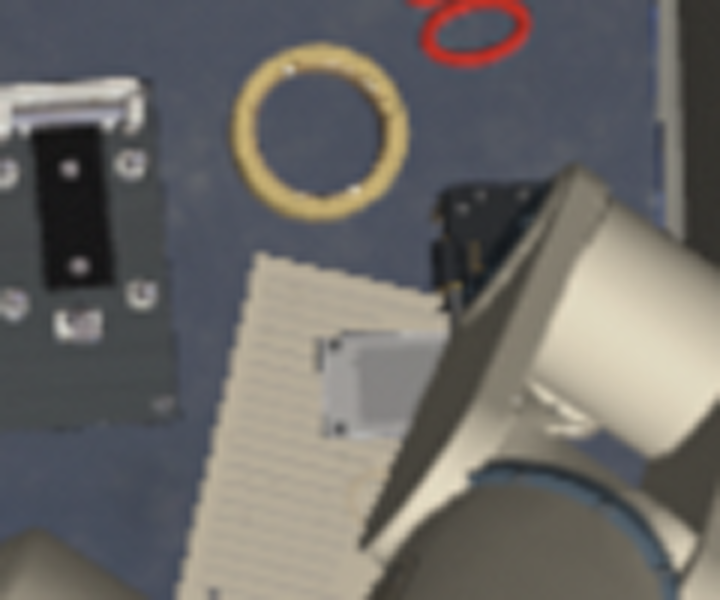

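The scene depth puts the open fingertips about 30 mm above the reported TCP. I'll rise a little and shut the jaws to see where the shut tips lie.

>>> apply_moves --plan '[[[0,0,-0.012],[0,0,0],255],[[0,0,-0.012],[0,0,0],255],[[0,0,-0.01],[0,0,0],255],[[0,0,0],[0,0,0],255],[[0,0,0],[0,0,0],255],[[0,0,0],[0,0,0],255]]'

```text
time_s: 4.58
eef_pos: [484.0, -331.8, 45.4]
eef_rot: [3.141, 0.042, 0.002]
wrist_force: [-0.3, 0.4, -1.0]
finger_gap: 21.3
```

```bash
python3 - <<'E'
from h import *
go((483.5,-332,3),.028)
n="scene";p,d=vision.snapshot(n); np.savez(n+"2.npz",p=p,d=d)
cv2.imwrite(f"pics/{n}6.png",cv2.resize(p[130:210,350:430,::-1],None,fx=7,fy=7,interpolation=cv2.INTER_CUBIC))
print(proj(n,sensors.state()['eef_pos']))
for v in range(150,185,2):
  for u in (383,385,387):
    o,r=ray("scene",u,v);print(u,v,(o+r*d[v,u]).round(0),end=' ')
  print()
E
```

```text
t 4.58 pos [ 484.  -331.8   45.4] yaw 0.027 zax [ 0.002 -0.    -1.   ] F [-0.3  0.4 -1. ] gap 21.3 j [-0.6   0.46  1.83  0.    0.85 -0.63]
turn [ 0.0004 -0.0016 -0.0014] shift mm in tool now [-0.6  0.2 42.4] after turn [-0.6  0.2 42.4]
[384.57340348 169.87297121]
383 150 [ 493. -324.  127.] 385 150 [ 601. -655.  -10.] 387 150 [ 594. -663.  -11.] 
383 152 [ 495. -332.  116.] 385 152 [ 602. -658.  -20.] 387 152 [ 593. -660.  -20.] 
383 154 [ 492. -326.  111.] 385 154 [ 601. -659.  -31.] 387 154 [ 591. -658.  -29.] 
383 156 [ 495. -336.   98.] 385 156 [ 606. -674.  -48.] 387 156 [ 597. -677.  -47.] 
383 158 [ 495. -337.   90.] 385 158 [ 605. -673.  -57.] 387 158 [ 596. -675.  -56.] 
383 160 [ 492. -329.   85.] 385 160 [ 606. -677.  -69.] 387 160 [ 594. -673.  -65.] 
383 162 [ 493. -332.   76.] 385 162 [ 603. -670.  -76.] 387 162 [ 594. -674.  -76.] 
383 164 [ 613. -672.  -89.] 385 164 [ 605. -678.  -90.] 387 164 [ 473. -323.   75.] 
383 166 [ 615. -680. -103.] 385 166 [ 603. -674.  -98.] 387 166 [ 592. -673.  -96.] 
383 168 [ 530. -444.   -2.] 385 168 [ 522. -443.    1.] 387 168 [ 513. -443.    2.] 
383 170 [ 524. -426.   -2.] 385 170 [ 503. -390.   17.] 387 170 [ 493. -386.   21.] 
383 172 [ 510. -390.    7.] 385 172 [ 500. -383.   12.] 387 172 [ 492. -386.   12.] 
383 174 [ 501. -366.   10.] 385 174 [ 497. -378.    6.] 387 174 [ 490. -380.    7.] 
383 176 [ 496. -353.    8.] 385 176 [ 489. -357.    8.] 387 176 [ 484. -364.    6.] 
383 178 [ 490. -338.    7.] 385 178 [ 484. -342.    7.] 387 178 [ 475. -340.    9.] 
383 180 [ 484. -323.    6.] 385 180 [ 476. -322.    8.] 387 180 [ 470. -326.    8.] 
383 182 [ 477. -303.    8.] 385 182 [ 470. -307.    8.] 387 182 [ 463. -309.    9.] 
383 184 [ 472. -290.    6.] 385 184 [ 465. -293.    7.] 387 184 [ 456. -290.   10.]
```

View pics/scene6.png

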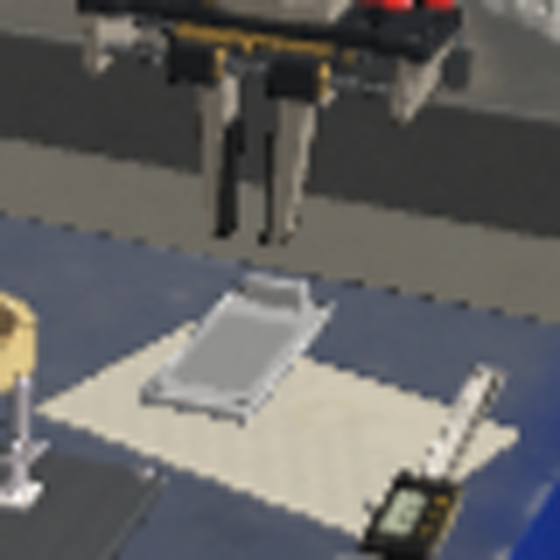

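>>> apply_moves --plan '[[[0,0,0.0],[0,0,0],40],[[0,0,0],[0,0,0],40],[[0,0,0.01],[0,0,0],40],[[0,0,0.01],[0,0,0],40],[[0,0,0.01],[0,0,0],40],[[0,0,0],[0,0,0],40],[[0,0,0],[0,0,0],40]]'

```text
time_s: 5.5
eef_pos: [483.0, -331.0, 11.4]
eef_rot: [-3.14, -0.042, 0.002]
wrist_force: [0.9, 0.2, 1.6]
finger_gap: 77.4
```

>>> apply_moves --plan '[[[0,0,0.003],[0,0,0],40],[[0,0,0],[0,0,0],40]]'

```text
time_s: 5.75
eef_pos: [483.2, -331.2, 8.6]
eef_rot: [-3.14, -0.042, 0.001]
wrist_force: [-0.4, -0.7, -0.3]
finger_gap: 77.6
```

>>> apply_moves --plan '[[[0,0,0.003],[0,0,0],40],[[0,0,0.002],[0,0,0],40],[[0,0,0],[0,0,0],40]]'

```text
time_s: 6.12
eef_pos: [483.5, -331.4, 3.6]
eef_rot: [-3.141, -0.042, -0.0]
wrist_force: [-0.1, -0.1, -0.4]
finger_gap: 77.6
```

>>> apply_moves --plan '[[[0,0,0.003],[0,0,0],40],[[0,0,0],[0,0,0],40]]'

```text
time_s: 6.38
eef_pos: [483.5, -331.4, 0.5]
eef_rot: [-3.141, -0.042, -0.0]
wrist_force: [0.7, -0.3, -0.1]
finger_gap: 77.4
```

>>> apply_moves --plan '[[[0,0,0.003],[0,0,0],40],[[0,0,0],[0,0,0],40]]'

```text
time_s: 6.62
eef_pos: [483.5, -331.4, -2.8]
eef_rot: [-3.141, -0.042, -0.0]
wrist_force: [-0.8, -0.4, -0.1]
finger_gap: 77.6
```

```bash
python3 - <<'E'
from h import *
go((483.5,-332,3),.028)
n="scene";p,d=vision.snapshot(n); np.savez(n+"2.npz",p=p,d=d)
cv2.imwrite(f"pics/{n}7.png",cv2.resize(p[130:210,350:430,::-1],None,fx=7,fy=7,interpolation=cv2.INTER_CUBIC))
E
```

```text
t 6.62 pos [ 483.5 -331.4   -2.8] yaw 0.027 zax [ 0.     0.001 -1.   ] F [-0.8 -0.4 -0.1] gap 77.6 j [-0.6   0.53  1.85  0.    0.76 -0.63]
turn [-0.0006 -0.0001 -0.0015] shift mm in tool now [-0.   0.6 -5.8] after turn [-0.   0.6 -5.8]
```

View pics/scene7.png

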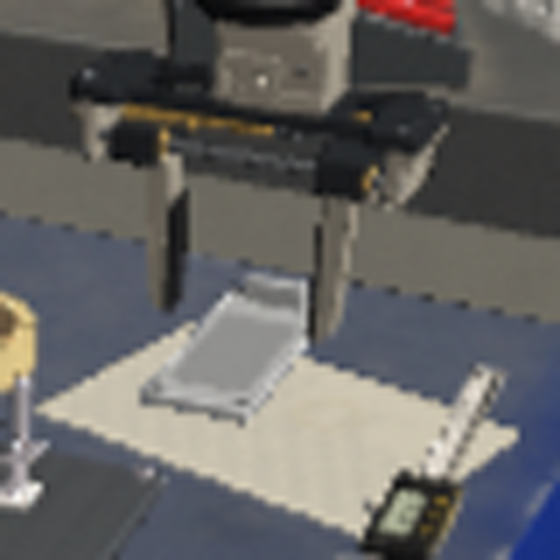

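There's no contact at TCP z = -3 and the picture shows daylight under the tips, so the true tips sit above the reported TCP. I'll keep feeling downward.

>>> apply_moves --plan '[[[0,0,0.004],[0,0,0],40],[[0,0,0.004],[0,0,0],40],[[0,0,0],[0,0,0],40]]'

```text
time_s: 7.05
eef_pos: [483.6, -331.4, -11.2]
eef_rot: [-3.141, -0.042, -0.0]
wrist_force: [-0.5, -0.1, 0.5]
finger_gap: 77.2
```

>>> apply_moves --plan '[[[0,0,0.004],[0,0,0],40],[[0,0,0],[0,0,0],40]]'

```text
time_s: 7.3
eef_pos: [483.6, -331.4, -15.6]
eef_rot: [-3.141, -0.042, -0.0]
wrist_force: [0.3, 0.3, -0.6]
finger_gap: 77.3
```

>>> apply_moves --plan '[[[0,0,0.003],[0,0,0],40],[[0,0,0],[0,0,0],40]]'

```text
time_s: 7.55
eef_pos: [483.6, -331.4, -18.7]
eef_rot: [-3.141, -0.042, -0.0]
wrist_force: [0.6, -0.6, -0.1]
finger_gap: 77.8
```

```bash
python3 - <<'E'
from h import *
go((483.5,-332,3),.028)
n="scene";p,d=vision.snapshot(n); np.savez(n+"2.npz",p=p,d=d)
cv2.imwrite(f"pics/{n}8.png",cv2.resize(p[130:210,350:430,::-1],None,fx=7,fy=7,interpolation=cv2.INTER_CUBIC))
E
```

```text
t 7.55 pos [ 483.6 -331.4  -18.7] yaw 0.027 zax [ 0.  0. -1.] F [ 0.6 -0.6 -0.1] gap 77.8 j [-0.6   0.56  1.85  0.    0.73 -0.63]
turn [-0.0005 -0.0003 -0.0015] shift mm in tool now [ -0.1   0.5 -21.7] after turn [ -0.1   0.5 -21.7]
```

View pics/scene8.png

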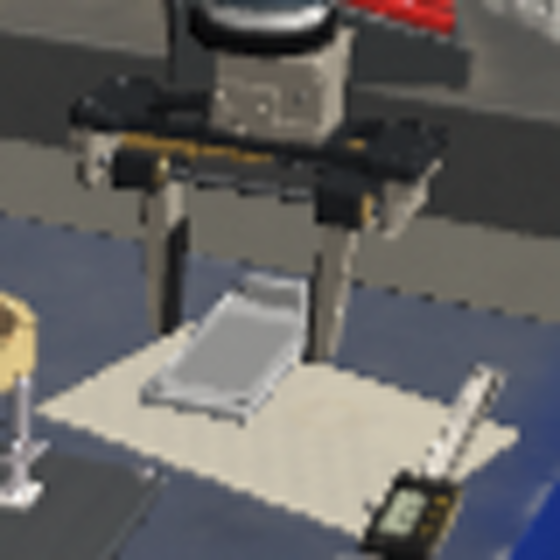

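>>> apply_moves --plan '[[[0,0,0.003],[0,0,0],40],[[0,0,0],[0,0,0],40]]'

```text
time_s: 7.85
eef_pos: [483.8, -331.6, -21.7]
eef_rot: [-3.141, -0.042, -0.001]
wrist_force: [0.2, 0.0, 0.3]
finger_gap: 77.4
```

>>> apply_moves --plan '[[[0,0,0.002],[0,0,0],40],[[0,0,0],[0,0,0],40]]'

```text
time_s: 8.1
eef_pos: [483.8, -331.5, -23.8]
eef_rot: [-3.141, -0.042, -0.001]
wrist_force: [0.3, 0.4, 0.2]
finger_gap: 77.4
```

>>> apply_moves --plan '[[[0,0,0.002],[0,0,0],40],[[0,0,0],[0,0,0],40]]'

```text
time_s: 8.35
eef_pos: [483.8, -331.6, -25.9]
eef_rot: [-3.141, -0.042, -0.001]
wrist_force: [-0.1, -0.1, 0.2]
finger_gap: 77.3
```

```bash
python3 - <<'E'
from h import *
for q in ((374,177.5),(396,181.4)): print([onz("scene",*q,z).round(1).tolist() for z in(0,6,12)])
E
```

```text
[[528.0, -340.0, 0.0], [523.6, -328.3, 6.0], [519.1, -316.6, 12.0]]
[[440.1, -346.3, 0.0], [436.5, -334.5, 6.0], [432.8, -322.7, 12.0]]
```

>>> apply_moves --plan '[[[0,0,0.002],[0,0,0],40],[[0,0,0],[0,0,0],40]]'

```text
time_s: 8.6
eef_pos: [483.8, -331.6, -28.1]
eef_rot: [-3.141, -0.042, -0.001]
wrist_force: [0.3, -0.2, 1.0]
finger_gap: 77.6
```

>>> apply_moves --plan '[[[0,0,0.002],[0,0,0],40],[[0,0,0],[0,0,0],40]]'

```text
time_s: 8.85
eef_pos: [484.2, -331.9, -27.8]
eef_rot: [3.141, 0.042, 0.002]
wrist_force: [-0.1, 0.0, 0.4]
finger_gap: 77.6
```

>>> apply_moves --plan '[[[0,0,0.003],[0,0,0],40]]'

```text
time_s: 8.98
eef_pos: [484.6, -332.2, -28.5]
eef_rot: [3.141, 0.042, 0.002]
wrist_force: [-11.8, 8.0, 55.3]
finger_gap: 77.3
```

```bash
python3 - <<'E'
from h import *
go((483.5,-332,3),.028)
n="scene";p,d=vision.snapshot(n); np.savez(n+"2.npz",p=p,d=d)
cv2.imwrite(f"pics/{n}9.png",cv2.resize(p[130:210,350:430,::-1],None,fx=7,fy=7,interpolation=cv2.INTER_CUBIC))
E
```

```text
t 8.97 pos [ 484.6 -332.2  -28.5] yaw 0.027 zax [ 0.001 -0.    -1.   ] F [-11.8   8.   55.3] gap 77.3 j [-0.6   0.57  1.86  0.    0.71 -0.63]
turn [ 0.0004 -0.0012 -0.0013] shift mm in tool now [ -1.   -0.2 -31.5] after turn [ -1.1  -0.2 -31.5]
```

View pics/scene9.png

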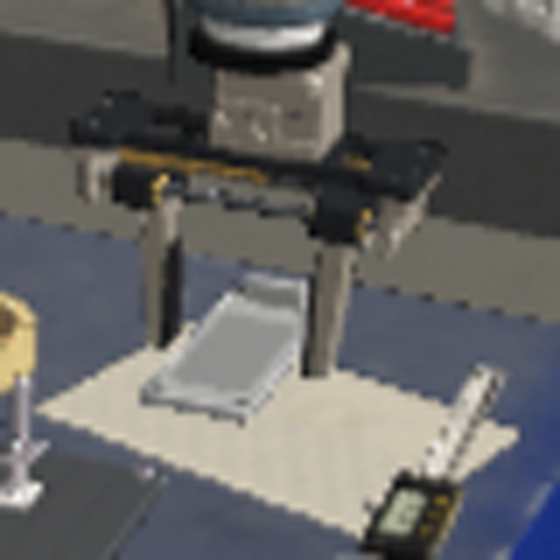

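Contact at reported z ≈ -28 (55 N), so the tips are 28 mm above the reported TCP. The fingers straddle the cover's middle at (175,335) and (312,365). I'll rise 2 mm and close.

>>> apply_moves --plan '[[[0,0,-0.0025],[0,0,0],40],[[0,0,0],[0,0,0],255],[[0,0,0],[0,0,0],255],[[0,0,0],[0,0,0],255],[[0,0,0],[0,0,0],255]]' --newtons 40

```text
time_s: 9.65
eef_pos: [484.8, -332.3, -25.6]
eef_rot: [3.141, 0.042, 0.003]
wrist_force: [-0.4, 0.9, 5.6]
finger_gap: 59.3
```

```bash
python3 - <<'E'
from h import *
go((483.5,-332,3),.028)
E
```

```text
t 9.65 pos [ 484.8 -332.3  -25.6] yaw 0.027 zax [ 0.002 -0.001 -1.   ] F [-0.4  0.9  5.6] gap 59.3 j [-0.6   0.57  1.85  0.    0.72 -0.63]
turn [ 0.0007 -0.0017 -0.0012] shift mm in tool now [ -1.3  -0.3 -28.6] after turn [ -1.3  -0.3 -28.6]
```

>>> apply_moves --plan '[[[0,0,-0.015],[0,0,0],255],[[0,0,-0.03],[0,0,0],255],[[0,0,-0.04],[0,0,0],255],[[0,0,-0.04],[0,0,0],255],[[0,0,-0.03],[0,0,0],255],[[0,0,0],[0,0,0],255]]'

```text
time_s: 10.4
eef_pos: [482.9, -331.1, 134.6]
eef_rot: [-3.14, -0.042, 0.003]
wrist_force: [0.8, 0.6, -2.7]
finger_gap: 59.2
```

>>> apply_moves --plan '[[[0,0,0],[0,0,0.08],255],[[0,0,0],[0,0,0.16],255],[[0,0,0],[0,0,0.16],255],[[0,0,0],[0,0,0.16],255],[[0,0,0],[0,0,0.16],255],[[0,0,0],[0,0,0.16],255],[[0,0,0],[0,0,0.16],255],[[0,0,0],[0,0,0.16],255],[[0,0,0],[0,0,0.16],255],[[0,0,0],[0,0,0.13],255],[[0,0,0],[0,0,0],255]]'

```text
time_s: 11.78
eef_pos: [472.3, -323.8, 116.3]
eef_rot: [2.283, -2.151, -0.045]
wrist_force: [-0.3, -0.7, -2.5]
finger_gap: 59.0
```

```bash
python3 - <<'E'
from h import *
go((530,3,110),-1.509)
n="scene";p,d=vision.snapshot(n); np.savez(n+"2.npz",p=p,d=d)
cv2.imwrite(f"pics/{n}10.png",cv2.resize(p[90:210,330:470,::-1],None,fx=5,fy=5,interpolation=cv2.INTER_CUBIC))
E
```

```text
t 11.78 pos [ 472.3 -323.8  116.3] yaw -1.511 zax [-0.023  0.017 -1.   ] F [-0.3 -0.7 -2.5] gap 59.0 j [-0.6   0.37  1.79  0.    1.02  0.91]
turn [ 0.0223  0.018  -0.0023] shift mm in tool now [-322.7  -77.2   10.3] after turn [-322.6  -77.7    6.3]
```

View pics/scene10.png

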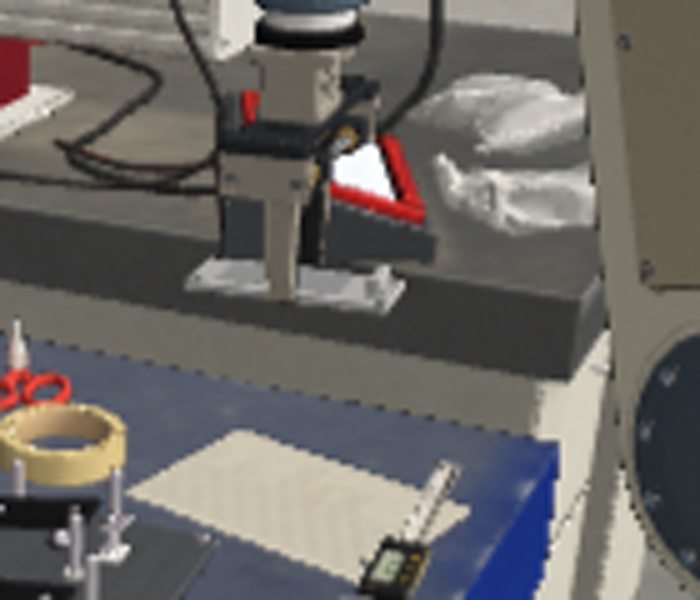

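Cover held level, rib toward the robot at (380,290). I'll swing across to above the long bay.

>>> apply_moves --plan '[[[-0.03,-0.006,0],[0.022,0.018,0],255],[[-0.05,-0.012,0],[0,0,0],255],[[-0.05,-0.012,0],[0,0,0],255],[[-0.05,-0.012,0],[0,0,0],255],[[-0.05,-0.012,0],[0,0,0],255],[[-0.05,-0.012,0],[0,0,0],255],[[-0.02,-0.006,0],[0,0,0],255],[[0,0,0],[0,0,0],255],[[0,0,0],[0,0,0],255]]'

```text
time_s: 12.95
eef_pos: [522.0, -10.9, 112.1]
eef_rot: [2.315, -2.121, -0.004]
wrist_force: [-0.4, -0.3, -2.4]
finger_gap: 59.3
```

```bash
python3 - <<'E'
from h import *
go((532.5,1.7,60),-1.511,0.148,.06)
E
```

```text
t 12.95 pos [522.  -10.9 112.1] yaw -1.483 zax [-0.004  0.    -1.   ] F [-0.4 -0.3 -2.4] gap 59.3 j [-0.02  0.28  1.92  0.    0.94  1.46]
turn [-0.1444 -0.0016  0.0276] shift mm in tool now [-11.6 -11.8  52. ] after turn [-11.9 -18.8  49.8]
```

>>> apply_moves --plan '[[[0,0,0],[-0.072,0,0.014],255],[[0,0,0],[-0.072,0,0.014],255],[[-0.012,-0.018,0.02],[0,0,0],255],[[0,0,0.01],[0,0,0],255],[[0,0,0],[0,0,0],255],[[0,0,0],[0,0,0],255]]'

```text
time_s: 13.7
eef_pos: [533.0, -4.6, 78.9]
eef_rot: [2.199, -2.078, -0.157]
wrist_force: [-0.1, 0.0, -1.1]
finger_gap: 58.9
```

```bash
python3 - <<'E'
from h import *
go((532.5,1.7,60),-1.511,0.148,.06)
for n,r in (("scene",(120,250,270,410)),("top",(140,250,260,400))):
    p,d=vision.snapshot(n); np.savez(n+"3.npz",p=p,d=d)
    y0,y1,x0,x1=r; cv2.imwrite(f"pics/{n}11.png",cv2.resize(p[y0:y1,x0:x1,::-1],None,fx=5,fy=5,interpolation=cv2.INTER_CUBIC))
E
```

```text
t 13.7 pos [533.   -4.6  78.9] yaw -1.514 zax [-0.152 -0.011 -0.988] F [-0.1  0.  -1.1] gap 58.9 j [-0.    0.43  1.8  -0.01  1.07  1.52]
turn [ 0.0048 -0.0016 -0.0033] shift mm in tool now [-6.3 -2.7 18.7] after turn [-6.3 -2.6 18.7]
```

View pics/scene11.png

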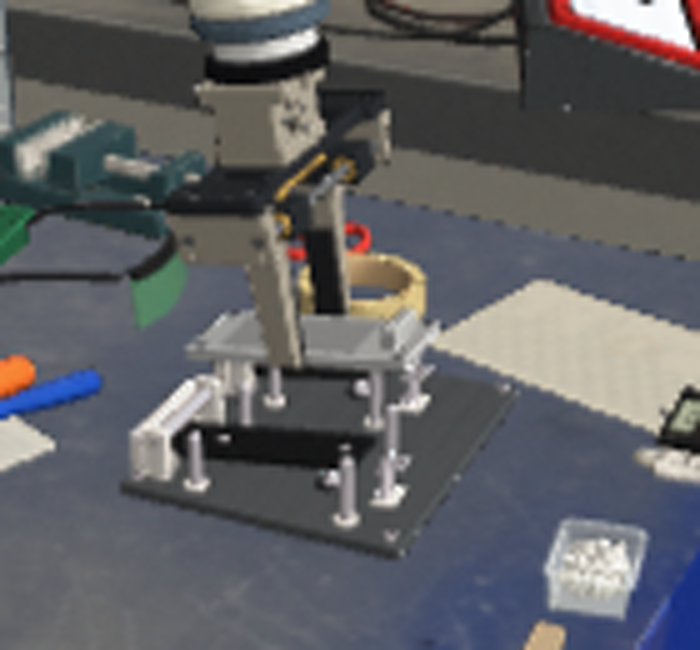

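View pics/top11.png

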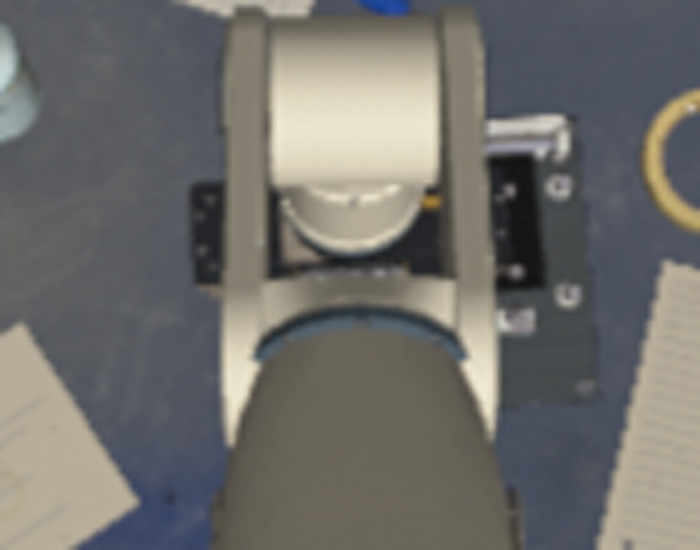

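```bash
python3 - <<'E'
from h import *
s=sensors.state();M=Ro.from_rotvec(s['eef_rot']).as_matrix()
cx=-M[:,1]; # check direction
z=-M[:,2]; y=np.cross(z,cx)
print('cover x',cx.round(3),'y',y.round(3))
mid=s['eef_pos']+29.6*z; mid2=s['eef_pos']+np.array([0,0,28])+1.6*z
for m in (mid,mid2):
  print(m.round(1))
  for a,b,c in((75,30,4),(75,-30,4),(-75,-30,4),(-75,30,4),(75,30,-4),(-75,30,-4),(-61,18,18),(-61,-18,18)):
    q=proj("scene",m+a*cx+b*y+c*z); print((a,b,c),((q-[270,120]+.5)*5-.5).round(0).tolist())
E
```

```text
cover x [ 0.987  0.056 -0.152] y [-0.057  0.998 -0.002]
[537.7  -4.  108.3]
(75, 30, 4) [184.0, 346.0]
(75, -30, 4) [227.0, 308.0]
(-75, -30, 4) [440.0, 318.0]
(-75, 30, 4) [403.0, 359.0]
(75, 30, -4) [186.0, 358.0]
(-75, 30, -4) [405.0, 371.0]
(-61, 18, 18) [386.0, 328.0]
(-61, -18, 18) [409.0, 304.0]
[533.4  -4.3 108.7]
(75, 30, 4) [190.0, 347.0]
(75, -30, 4) [232.0, 308.0]
(-75, -30, 4) [446.0, 318.0]
(-75, 30, 4) [410.0, 360.0]
(75, 30, -4) [192.0, 359.0]
(-75, 30, -4) [412.0, 372.0]
(-61, 18, 18) [393.0, 329.0]
(-61, -18, 18) [415.0, 305.0]
```

```bash
python3 - <<'E'
import cv2,numpy as np
p=np.load("scene3.npz")['p'];cv2.imwrite("pics/s12.png",cv2.resize(p[175:230,300:365,::-1],None,fx=12,fy=10.9,interpolation=cv2.INTER_CUBIC))
E
```

```text
(no output)
```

View pics/s12.png

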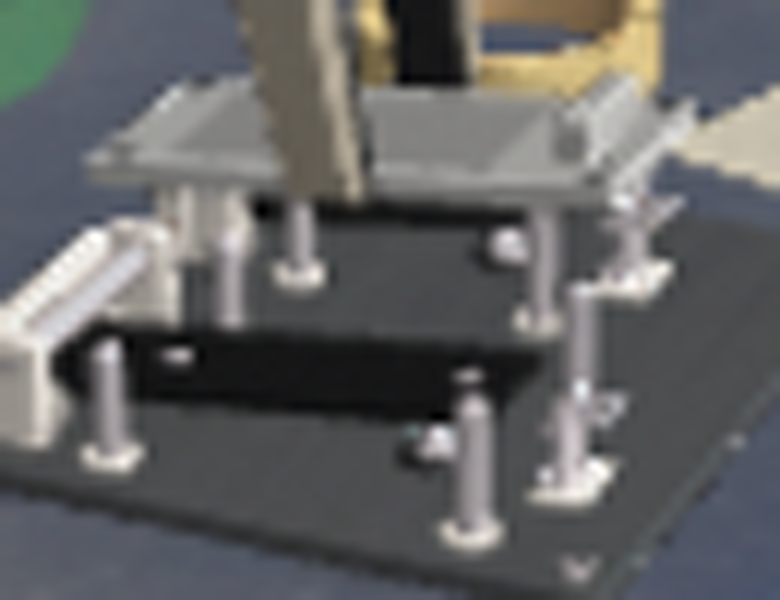

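Projecting the held cover from the reported pose, with a 29.6 mm axial offset, matches the seen corners (90,160), (190,80) and (605,185) to under 1 px. I'll descend toward the pins.

>>> apply_moves --plan '[[[-0.005,0,0.01],[0.005,0,-0.003],255],[[0,0,0.01],[0,0,0],255],[[0,0,0.008],[0,0,0],255],[[0,0,0],[0,0,0],255],[[0,0,0],[0,0,0],255]]'

```text
time_s: 14.42
eef_pos: [528.3, 0.7, 49.9]
eef_rot: [2.206, -2.077, -0.15]
wrist_force: [0.5, 1.1, -1.9]
finger_gap: 58.9
```

```bash
python3 - <<'E'
from h import *
go((528.6,0.6,30),-1.511,0.148,.06)
E
```

```text
t 14.43 pos [528.3   0.7  49.9] yaw -1.51 zax [-0.146 -0.01  -0.989] F [ 0.5  1.1 -1.9] gap 58.9 j [ 0.01  0.46  1.83 -0.01  1.    1.52]
turn [-0.0015 -0.0017  0.0004] shift mm in tool now [ 0.1 -3.2 19.7] after turn [ 0.2 -3.3 19.7]
```

>>> apply_moves --plan '[[[0,-0.001,0.007],[0,0,0],255],[[0,-0.001,0.007],[0,0,0],255],[[0,0,0],[0,0,0],255]]'

```text
time_s: 14.8
eef_pos: [528.5, 0.6, 35.0]
eef_rot: [2.206, -2.077, -0.15]
wrist_force: [-0.2, 1.2, -2.1]
finger_gap: 59.4
```

```bash
python3 - <<'E'
from h import *
go((528.6,0.6,20),-1.511,0.148,.06)
n="scene";p,d=vision.snapshot(n); np.savez(n+"3.npz",p=p,d=d)
cv2.imwrite("pics/s13.png",cv2.resize(p[175:230,300:365,::-1],None,fx=12,fy=10.9,interpolation=cv2.INTER_CUBIC))
E
```

```text
t 14.8 pos [528.5   0.6  35. ] yaw -1.51 zax [-0.145 -0.011 -0.989] F [-0.2  1.2 -2.1] gap 59.4 j [ 0.01  0.48  1.84 -0.01  0.97  1.52]
turn [-0.002  -0.0018  0.0003] shift mm in tool now [ 0.  -2.3 14.8] after turn [ 0.  -2.3 14.8]
```

View pics/s13.png

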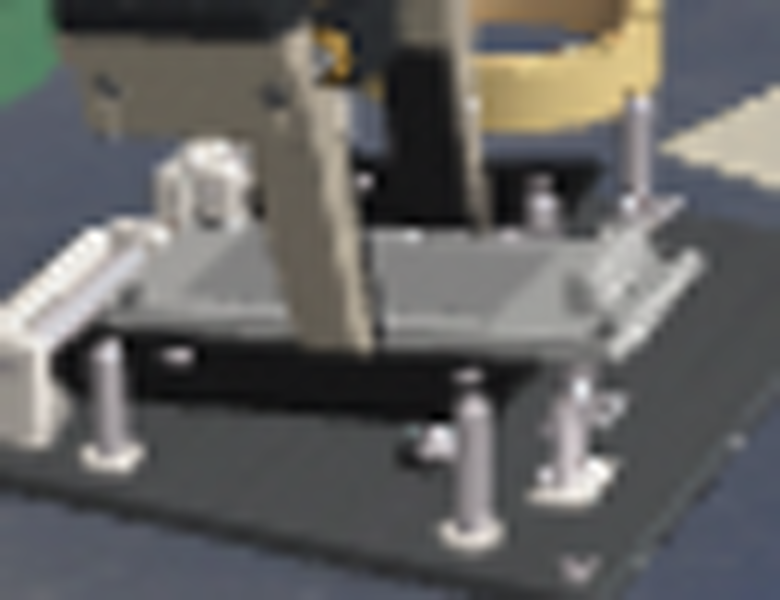

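The cover's plain end at (110,325) lies short of the bar and between the pins. I'll keep descending.

>>> apply_moves --plan '[[[0,-0.001,0.006],[0,0,0],255],[[0,-0.001,0.006],[0,0,0],255],[[0,-0.001,0.004],[0,0,0],255],[[0,0,0],[0,0,0],255]]'

```text
time_s: 15.35
eef_pos: [529.6, 0.7, 17.9]
eef_rot: [2.207, -2.078, -0.149]
wrist_force: [-0.5, -0.8, -2.7]
finger_gap: 59.2
```

```bash
python3 - <<'E'
from h import *
go((528.6,0.6,11),-1.511,0.148,.06)
n="scene";p,d=vision.snapshot(n); np.savez(n+"3.npz",p=p,d=d)
cv2.imwrite("pics/s14.png",cv2.resize(p[175:230,300:365,::-1],None,fx=12,fy=10.9,interpolation=cv2.INTER_CUBIC))
E
```

```text
t 15.35 pos [529.6   0.7  17.9] yaw -1.511 zax [-0.144 -0.01  -0.989] F [-0.5 -0.8 -2.7] gap 59.2 j [ 0.01  0.51  1.84 -0.01  0.94  1.52]
turn [-0.0026 -0.0018  0.0002] shift mm in tool now [-0.  -0.1  7. ] after turn [-0.  -0.1  7. ]
```

View pics/s14.png

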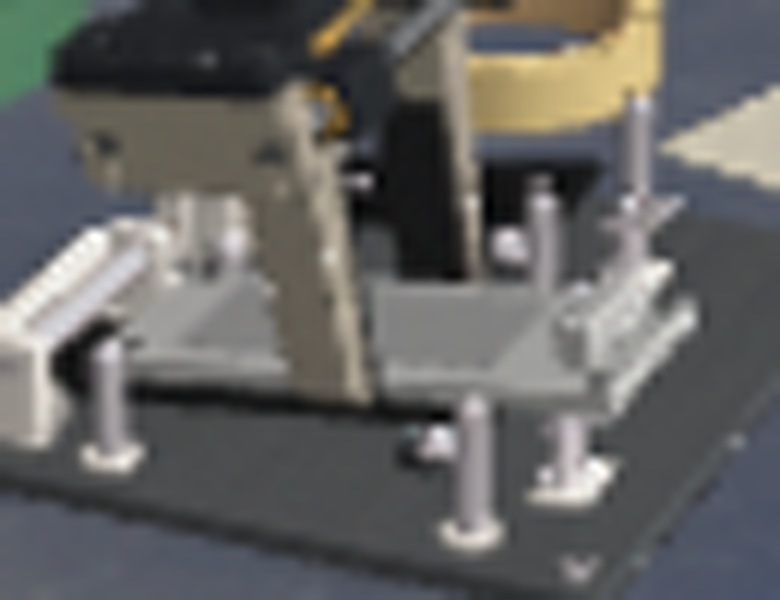

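>>> apply_moves --plan '[[[0,0,0.004],[-0.002,0,0],255],[[0,0,0],[0,0,0],255]]'

```text
time_s: 15.65
eef_pos: [529.2, 0.6, 14.0]
eef_rot: [2.206, -2.077, -0.151]
wrist_force: [-0.2, -0.3, -2.6]
finger_gap: 58.8
```

>>> apply_moves --plan '[[[0,0,0.002],[0,0,0],255],[[0,0,0],[0,0,0],255]]'

```text
time_s: 15.9
eef_pos: [529.0, 0.6, 12.0]
eef_rot: [2.206, -2.077, -0.151]
wrist_force: [0.1, 0.6, -2.8]
finger_gap: 59.1
```

>>> apply_moves --plan '[[[0,0,0.0015],[0,0,0],255]]'

```text
time_s: 16.02
eef_pos: [529.0, 0.6, 10.7]
eef_rot: [2.206, -2.077, -0.15]
wrist_force: [0.3, 0.0, 0.6]
finger_gap: 59.4
```

Contact came at z≈10.7, where 10.5 was predicted. Now I'll slide along the slope.

>>> apply_moves --plan '[[[0,-0.005,0],[0,0,0],255],[[0,-0.005,0],[0,0,0],255],[[0,0,0],[0,0,0],255]]'

```text
time_s: 16.4
eef_pos: [539.6, 1.2, 9.3]
eef_rot: [2.206, -2.077, -0.15]
wrist_force: [0.7, 1.0, -2.1]
finger_gap: 59.3
```

```bash
python3 - <<'E'
from h import *
go((552.9,2.0,7),-1.511,0.148,.06)
n="scene";p,d=vision.snapshot(n); np.savez(n+"3.npz",p=p,d=d)
cv2.imwrite("pics/s15.png",cv2.resize(p[175:230,300:365,::-1],None,fx=12,fy=10.9,interpolation=cv2.INTER_CUBIC))
E
```

```text
t 16.4 pos [539.6   1.2   9.3] yaw -1.51 zax [-0.145 -0.011 -0.989] F [ 0.7  1.  -2.1] gap 59.3 j [ 0.01  0.53  1.82 -0.01  0.93  1.52]
turn [-0.0016 -0.0019  0.0003] shift mm in tool now [ -0.  -13.5   0.3] after turn [ -0.  -13.5   0.3]
```

View pics/s15.png

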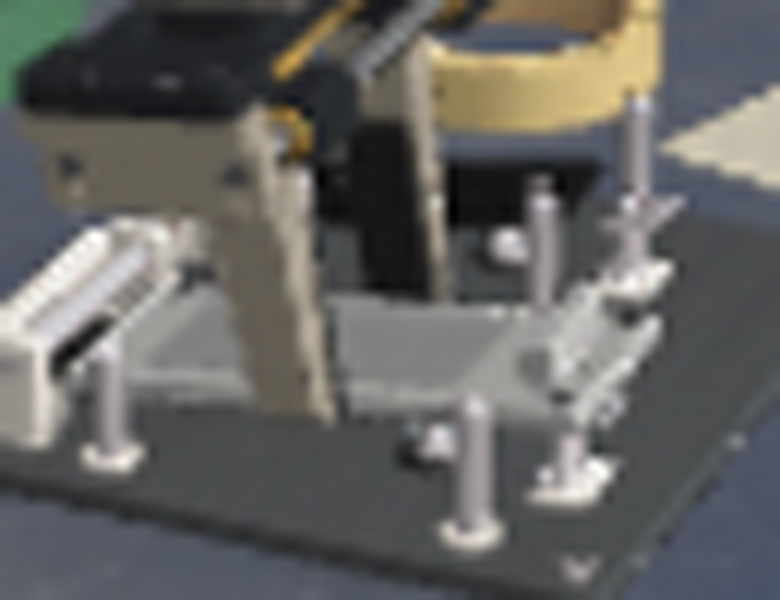

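>>> apply_moves --plan '[[[0,-0.004,0],[0,0,0],255],[[0,-0.004,0],[0,0,0],255]]'

```text
time_s: 16.7
eef_pos: [547.3, 1.7, 8.1]
eef_rot: [2.206, -2.077, -0.151]
wrist_force: [-1.0, -0.2, -1.5]
finger_gap: 59.1
```

>>> apply_moves --plan '[[[0,-0.003,0],[0,0,0],255]]'

```text
time_s: 16.82
eef_pos: [550.4, 1.8, 7.6]
eef_rot: [2.205, -2.077, -0.151]
wrist_force: [-1.7, 0.1, 0.8]
finger_gap: 59.2
```

>>> apply_moves --plan '[[[0,-0.002,0],[0,0,0],255]]'

```text
time_s: 16.95
eef_pos: [552.5, 2.0, 7.3]
eef_rot: [2.205, -2.076, -0.151]
wrist_force: [-2.2, 0.4, 0.8]
finger_gap: 59.4
```

>>> apply_moves --plan '[[[0,-0.002,0],[0,0,0],255]]'

```text
time_s: 17.08
eef_pos: [554.4, 2.1, 7.0]
eef_rot: [2.205, -2.076, -0.152]
wrist_force: [-0.9, -0.7, 0.4]
finger_gap: 59.2
```

>>> apply_moves --plan '[[[0,-0.002,0],[0,0,0],255]]'

```text
time_s: 17.2
eef_pos: [556.4, 2.2, 6.7]
eef_rot: [2.205, -2.076, -0.152]
wrist_force: [-1.5, -0.1, 0.2]
finger_gap: 59.0
```

>>> apply_moves --plan '[[[0,-0.002,0],[0,0,0],255]]'

```text
time_s: 17.32
eef_pos: [556.7, 2.3, 6.2]
eef_rot: [2.203, -2.074, -0.156]
wrist_force: [-8.9, -1.5, 4.2]
finger_gap: 59.2
```

The stop was felt (-9 N) at TCP x≈556.6. I'll release and retreat along the tool axis.

>>> apply_moves --plan '[[[0,0,0],[0,0,0],40],[[0,0,0],[0,0,0],40],[[0,0,0],[0,0,0],40],[[0,0,-0.02],[0,0,0],40],[[0,0,-0.03],[0,0,0],40],[[0,0,-0.03],[0,0,0],255],[[0,0,0],[0,0,0],255],[[0,0,0],[0,0,0],255]]'

```text
time_s: 18.32
eef_pos: [570.8, 3.3, 86.7]
eef_rot: [2.205, -2.076, -0.152]
wrist_force: [-0.1, 0.5, 0.2]
finger_gap: 49.4
```

```bash
python3 - <<'E'
from h import *
go((495,-1,80),-1.511,0,.06)
n="scene";p,d=vision.snapshot(n); np.savez(n+"3.npz",p=p,d=d)
cv2.imwrite("pics/s16.png",cv2.resize(p[165:230,300:365,::-1],None,fx=12,fy=9.2,interpolation=cv2.INTER_CUBIC))
E
```

```text
t 18.32 pos [570.8   3.3  86.7] yaw -1.51 zax [-0.147 -0.011 -0.989] F [-0.1  0.5  0.2] gap 49.4 j [ 0.01  0.47  1.71 -0.01  1.11  1.53]
turn [ 0.1477 -0.0018  0.0005] shift mm in tool now [-0.3 74.1 17.8] after turn [-0.2 76.   6.7]
```

View pics/s16.png

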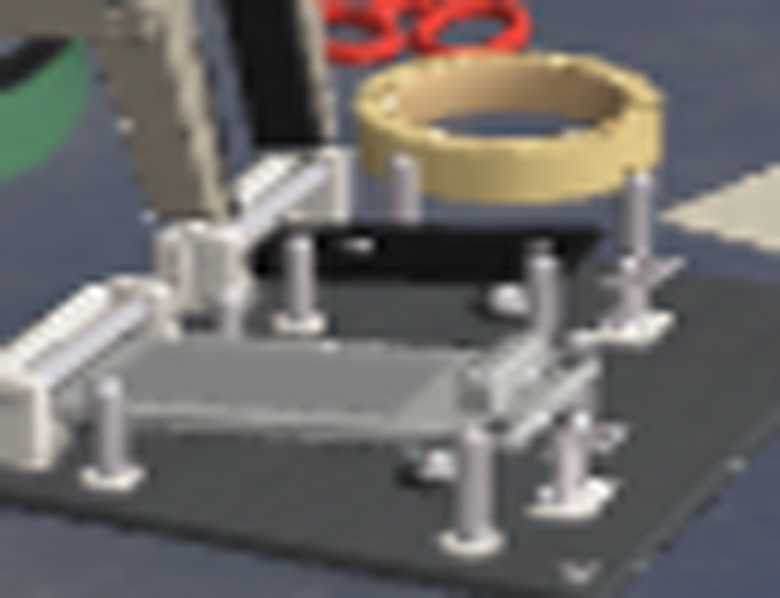

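The cover lies under the bar, plain end against the stop, rib at (520,375). The jaws shut next, and I bring the tips upright over the rib.

>>> apply_moves --plan '[[[0,0,0],[0.074,0,0],255],[[0,0,0],[0.074,0,0],255],[[0,0.035,0],[0,0,0],255],[[0,0.03,0],[0,0,0],255],[[0,0,0],[0,0,0],255],[[0,0,0],[0,0,0],255]]'

```text
time_s: 19.12
eef_pos: [501.3, -0.7, 80.4]
eef_rot: [2.285, -2.151, -0.002]
wrist_force: [-0.0, -0.1, -0.0]
finger_gap: 0.2
```

```bash
python3 - <<'E'
from h import *
go((500.5,-1.1,45),-1.511,0,.06)
E
```

```text
t 19.12 pos [501.3  -0.7  80.4] yaw -1.511 zax [-0.003 -0.001 -1.   ] F [-0.  -0.1 -0. ] gap 0.2 j [-0.    0.3   1.99 -0.    0.86  1.51]
turn [ 0.0028 -0.0013  0.0005] shift mm in tool now [ 0.3  0.7 35.4] after turn [ 0.3  0.8 35.4]
```

>>> apply_moves --plan '[[[0,0.001,0.015],[0.003,0,0],255],[[0,0,0.015],[0,0,0],255],[[0,0,0.006],[0,0,0],255],[[0,0,0],[0,0,0],255]]'

```text
time_s: 19.62
eef_pos: [503.8, -0.7, 42.3]
eef_rot: [-2.287, 2.153, -0.003]
wrist_force: [1.1, -0.2, -0.0]
finger_gap: 0.2
```

```bash
python3 - <<'E'
from h import *
go((500.5,-1.1,45),-1.511,0,.06)
n="scene";p,d=vision.snapshot(n); np.savez(n+"3.npz",p=p,d=d)
cv2.imwrite("pics/s17.png",cv2.resize(p[165:230,300:365,::-1],None,fx=12,fy=9.2,interpolation=cv2.INTER_CUBIC))
E
```

```text
t 19.62 pos [503.8  -0.7  42.3] yaw -1.51 zax [ 0.002 -0.001 -1.   ] F [ 1.1 -0.2 -0. ] gap 0.2 j [-0.    0.36  2.01 -0.    0.77  1.51]
turn [-0.0015 -0.0014  0.0006] shift mm in tool now [ 0.2  3.3 -2.7] after turn [ 0.2  3.3 -2.7]
```

View pics/s17.png

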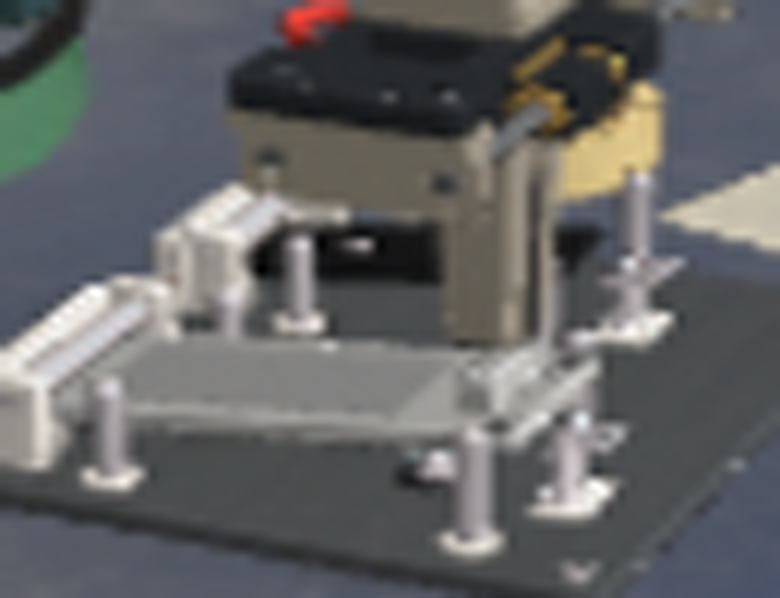

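>>> apply_moves --plan '[[[0,0,0.004],[0,0,0],255],[[0,0,0.003],[0,0,0],255]]'

```text
time_s: 19.92
eef_pos: [504.8, -0.7, 36.0]
eef_rot: [-2.286, 2.152, -0.005]
wrist_force: [-0.2, -0.4, -0.0]
finger_gap: 0.7
```

>>> apply_moves --plan '[[[0,0,0.003],[0,0,0],255],[[0,0,0.003],[0,0,0],255]]'

```text
time_s: 20.18
eef_pos: [504.4, -0.7, 29.8]
eef_rot: [-2.287, 2.153, -0.005]
wrist_force: [-1.7, -0.3, 2.7]
finger_gap: 0.4
```

>>> apply_moves --plan '[[[0,0,0.003],[0,0,0],255],[[0,0,0.003],[0,0,0],255]]'

```text
time_s: 20.42
eef_pos: [503.8, -0.7, 24.4]
eef_rot: [-2.287, 2.153, -0.004]
wrist_force: [-8.5, -0.6, 28.7]
finger_gap: 0.4
```

```bash
python3 - <<'E'
from h import *
go((500.5,-1.1,15),-1.511,0,.06)
n="scene";p,d=vision.snapshot(n); np.savez(n+"3.npz",p=p,d=d)
cv2.imwrite("pics/s18.png",cv2.resize(p[165:230,300:365,::-1],None,fx=12,fy=9.2,interpolation=cv2.INTER_CUBIC))
print(sensors.state()['wrist_force'],sensors.state()['eef_pos'])
E
```

```text
t 20.43 pos [503.8  -0.7  24.4] yaw -1.51 zax [ 0.002 -0.001 -1.   ] F [-8.5 -0.6 28.7] gap 0.4 j [-0.    0.39  2.02 -0.    0.73  1.51]
turn [-0.0017 -0.0014  0.0006] shift mm in tool now [0.1 3.4 9.4] after turn [0.2 3.4 9.4]
[-0.68379251 -0.35400303  1.5582592 ] [503.86956418  -0.73358469  24.01917759]
```

View pics/s18.png

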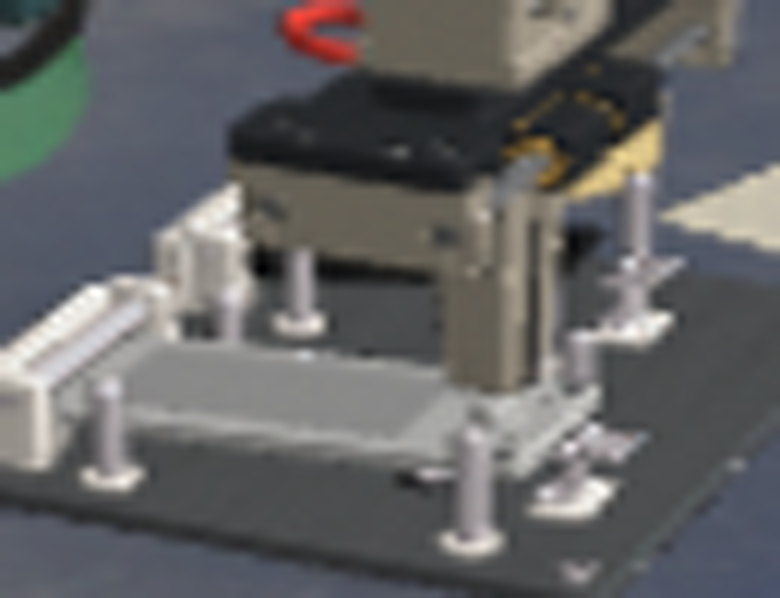

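>>> apply_moves --plan '[[[0,0,0.003],[0,0,0],255],[[0,0,0.002],[0,0,0],255]]'

```text
time_s: 20.72
eef_pos: [503.1, -0.8, 19.1]
eef_rot: [2.287, -2.153, 0.002]
wrist_force: [-3.2, -0.1, 5.4]
finger_gap: 0.5
```

>>> apply_moves --plan '[[[0,0,0.003],[0,0,0],255],[[0,0,0.002],[0,0,0],255]]'

```text
time_s: 20.98
eef_pos: [502.4, -0.8, 14.0]
eef_rot: [2.287, -2.152, 0.001]
wrist_force: [-3.1, -0.1, 3.5]
finger_gap: 0.3
```

>>> apply_moves --plan '[[[0,0,0.002],[0,0,0],255]]'

```text
time_s: 21.1
eef_pos: [502.1, -0.8, 11.8]
eef_rot: [2.286, -2.152, 0.0]
wrist_force: [-2.9, 0.2, 4.6]
finger_gap: 0.4
```

>>> apply_moves --plan '[[[0,0,0.0015],[0,0,0],255]]'

```text
time_s: 21.22
eef_pos: [502.0, -0.8, 10.7]
eef_rot: [2.286, -2.152, 0.0]
wrist_force: [-6.5, -0.2, 21.3]
finger_gap: 0.3
```

```bash
python3 - <<'E'
from h import *
go((500.5,-1.1,15),-1.511,0,.06)
n="scene";p,d=vision.snapshot(n); np.savez(n+"3.npz",p=p,d=d)
cv2.imwrite("pics/s19.png",cv2.resize(p[165:230,300:365,::-1],None,fx=12,fy=9.2,interpolation=cv2.INTER_CUBIC))
print(sensors.state()['wrist_force'],sensors.state()['eef_pos'])
E
```

```text
t 21.23 pos [502.   -0.8  10.7] yaw -1.51 zax [-0.001 -0.001 -1.   ] F [-6.5 -0.2 21.3] gap 0.3 j [-0.    0.41  2.03 -0.    0.7   1.51]
turn [ 0.0013 -0.0013  0.0007] shift mm in tool now [ 0.2  1.5 -4.3] after turn [ 0.2  1.5 -4.3]
[-5.78702668 -0.2288799  19.75473295] [501.99840713  -0.83330887  10.77347173]
```

View pics/s19.png

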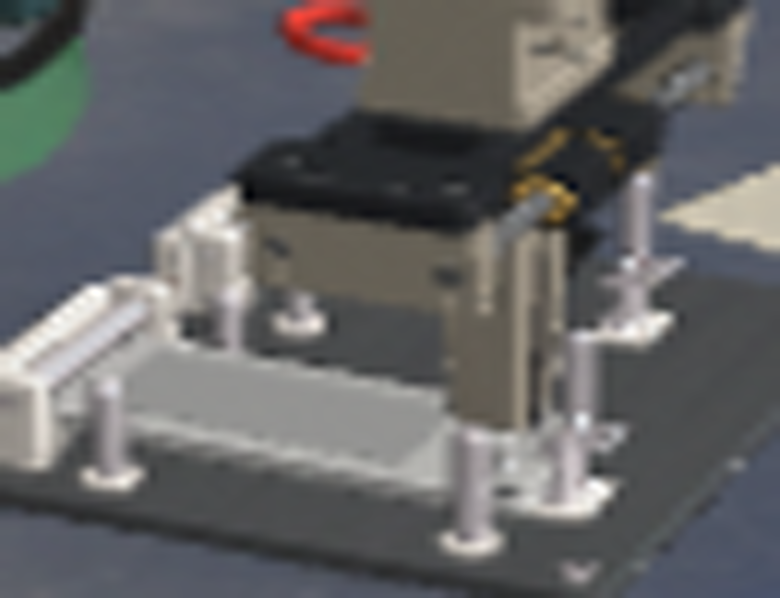

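Bed bottomed (21 N at 5 mm below level). I'll rise and look.

>>> apply_moves --plan '[[[0,0,-0.01],[0,0,0],255],[[0,0,-0.04],[0,0,0],255],[[0,0,-0.05],[0,0,0],255],[[0,0,-0.05],[0,0,0],40],[[0,0,0],[0,0,0],40]]'

```text
time_s: 21.9
eef_pos: [504.7, -0.5, 165.7]
eef_rot: [-2.286, 2.152, -0.006]
wrist_force: [0.6, 0.0, -0.3]
finger_gap: 18.2
```

```bash
python3 - <<'E'
from h import *
go((493,288.3,100),-1.387,0,.06)
n="scene";p,d=vision.snapshot(n); np.savez(n+"3.npz",p=p,d=d)
cv2.imwrite("pics/s20.png",cv2.resize(p[165:230,300:365,::-1],None,fx=12,fy=9.2,interpolation=cv2.INTER_CUBIC))
E
```

```text
t 21.9 pos [ 5.047e+02 -5.000e-01  1.657e+02] yaw -1.51 zax [ 0.004 -0.001 -1.   ] F [ 0.6  0.  -0.3] gap 18.2 j [-0.    0.19  1.91 -0.    1.04  1.51]
turn [-0.0035 -0.0017 -0.1234] shift mm in tool now [-289.1   -5.5   65.3] after turn [-286.1  -41.3   65.7]
```

View pics/s20.png

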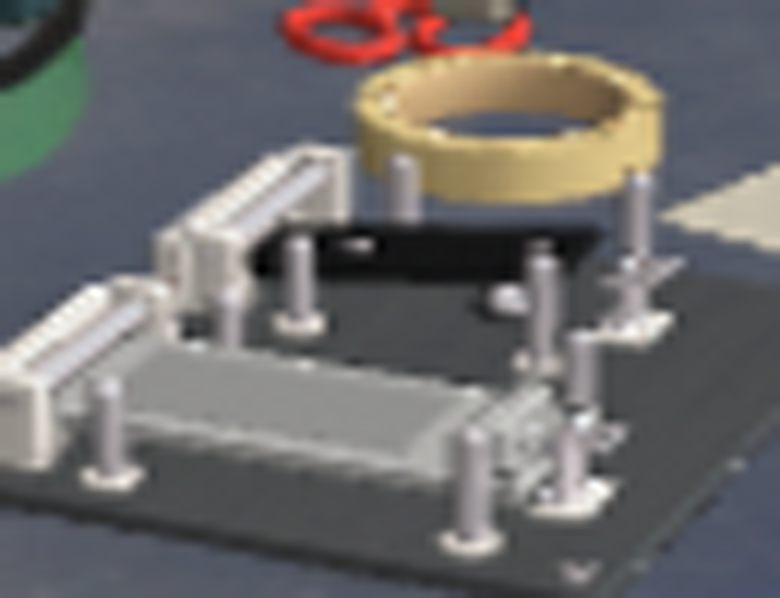

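The cover stays level and the clip tab is back at rest (610,432), so the long cover is done. Next, the short cover.

>>> apply_moves --plan '[[[-0.03,0,0],[0,0,-0.06],40],[[-0.05,-0.005,0],[0,0,-0.06],40],[[-0.05,-0.008,0],[0,0,0],40],[[-0.05,-0.008,0],[0,0,0],40],[[-0.05,-0.008,0],[0,0,0],40],[[-0.04,-0.008,0],[0,0,0],40],[[0,0,0],[0,0,0],40],[[0,0,0],[0,0,0],40]]'

```text
time_s: 22.95
eef_pos: [491.8, 277.7, 150.3]
eef_rot: [2.404, -2.001, -0.008]
wrist_force: [0.3, 0.3, 0.4]
finger_gap: 77.5
```

```bash
python3 - <<'E'
from h import *
go((493,287.5,60),-1.387,0,.06)
E
```

```text
t 22.95 pos [491.8 277.7 150.3] yaw -1.388 zax [-0.013 -0.007 -1.   ] F [0.3 0.3 0.4] gap 77.5 j [ 0.51  0.31  1.79 -0.    1.06  1.9 ]
turn [ 0.0137 -0.005  -0.0011] shift mm in tool now [-9.8 -4.2 90.2] after turn [-9.4 -3.  90.3]
```

>>> apply_moves --plan '[[[-0.01,-0.003,0.03],[0.013,-0.005,0],40],[[0,0,0.04],[0,0,0],40],[[0,0,0.04],[0,0,0],40],[[0,0,0.015],[0,0,0],40],[[0,0,0],[0,0,0],40],[[0,0,0],[0,0,0],40]]'

```text
time_s: 23.7
eef_pos: [493.8, 281.9, 22.3]
eef_rot: [2.408, -2.017, 0.001]
wrist_force: [1.1, 1.0, 0.6]
finger_gap: 77.8
```

```bash
python3 - <<'E'
from h import *
go((493,287.5,-24.5),-1.387,0,.06)
n="scene";p,d=vision.snapshot(n); np.savez(n+"3.npz",p=p,d=d)
cv2.imwrite("pics/s21.png",cv2.resize(p[215:300,250:350,::-1],None,fx=7,fy=7,interpolation=cv2.INTER_CUBIC))
t,d=vision.snapshot("top")
cv2.imwrite("pics/t21.png",cv2.resize(t[150:250,190:300,::-1],None,fx=6,fy=6,interpolation=cv2.INTER_CUBIC))
E
```

```text
t 23.7 pos [493.8 281.9  22.3] yaw -1.394 zax [ 0.    -0.001 -1.   ] F [1.1 1.  0.6] gap 77.8 j [ 0.52  0.47  1.88 -0.    0.79  1.91]
turn [ 0.     -0.0007 -0.0074] shift mm in tool now [-5.7 -0.2 46.8] after turn [-5.7 -0.2 46.8]
```

View pics/s21.png

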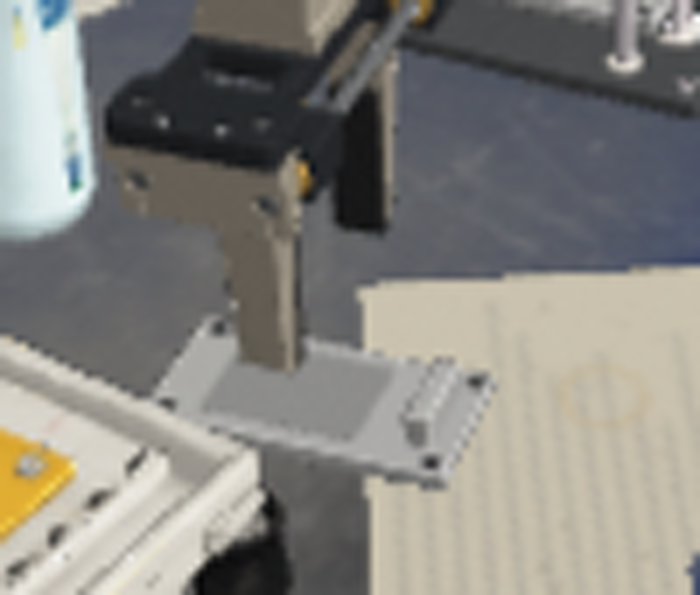

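View pics/t21.png

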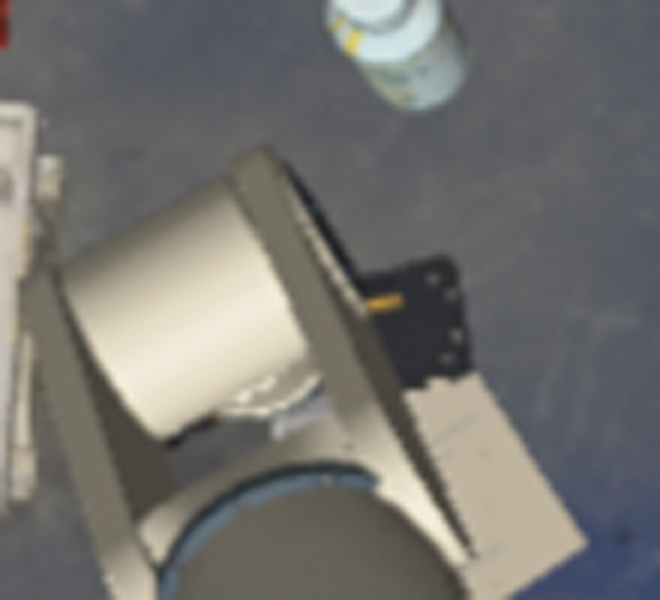

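The near finger at (270,365) is still about 5 mm too far to -y. I'll correct and descend.

>>> apply_moves --plan '[[[-0.006,0,0.01],[0,0,-0.007],40],[[0,0,0.01],[0,0,0],40],[[0,0,0.005],[0,0,0],40],[[0,0,0],[0,0,0],40]]'

```text
time_s: 24.3
eef_pos: [493.7, 289.4, -2.7]
eef_rot: [-2.415, 2.005, -0.003]
wrist_force: [0.3, 0.6, -0.2]
finger_gap: 77.4
```

```bash
python3 - <<'E'
from h import *
go((493,288,-24.5),-1.387,0,.06)
n="scene";p,d=vision.snapshot(n); np.savez(n+"3.npz",p=p,d=d)
cv2.imwrite("pics/s22.png",cv2.resize(p[215:300,250:350,::-1],None,fx=7,fy=7,interpolation=cv2.INTER_CUBIC))
E
```

```text
t 24.3 pos [493.7 289.4  -2.7] yaw -1.386 zax [ 0.003  0.001 -1.   ] F [ 0.3  0.6 -0.2] gap 77.4 j [ 0.53  0.51  1.88 -0.    0.74  1.91]
turn [-0.0031  0.0004  0.0011] shift mm in tool now [ 1.3  1.  21.8] after turn [ 1.3  0.9 21.8]
```

View pics/s22.png

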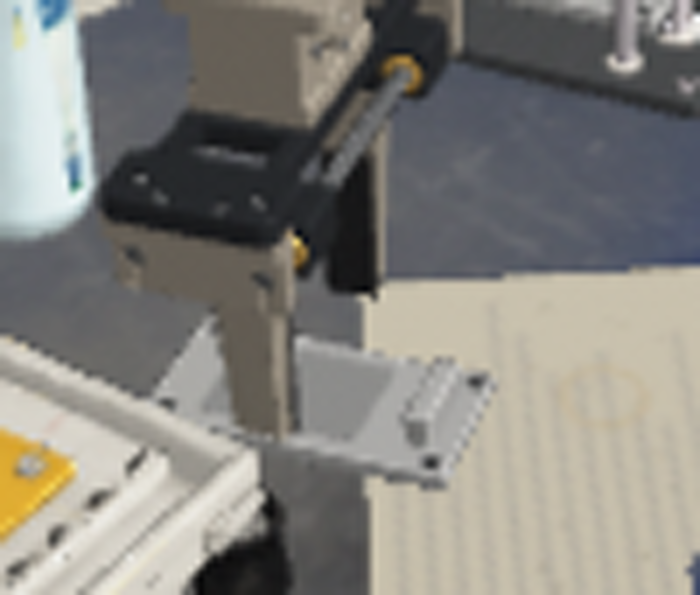

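```bash
python3 - <<'E'
from h import *
def c7(q): return ((np.array(q)-[250,215]+.5)*7-.5).round(0).tolist()
def u7(x,y): return ((x+.5)/7-.5+250,(y+.5)/7-.5+215)
c,s=np.cos(.185),np.sin(.185)
for a,b in((60,30),(60,-30),(-60,-30),(-60,30)):
    P=(492.5+a*c-b*s,287.5+a*s+b*c,8); print((a,b),np.round(P,1),c7(proj("scene",P)))
Q=np.array([onz("scene",*u7(x,y),8)[:2] for x,y in((160,392),(212,322),(496,383),(445,480))]);print(Q.round(1),Q.mean(0).round(1))
st=sensors.state()['eef_pos']
for z in(28,0): print([c7(proj("scene",(st[0]-d*np.sin(.185),st[1]+d*np.cos(.185),st[2]+z))) for d in(39,57)])
E
```

```text
(60, 30) [546. 328.   8.] [142.0, 407.0]
(60, -30) [557. 269.   8.] [208.0, 311.0]
(-60, -30) [439. 247.   8.] [500.0, 369.0]
(-60, 30) [428. 306.   8.] [447.0, 471.0]
[[545.1 318.1]
 [551.7 274.1]
 [436.3 254.7]
 [426.2 310.3]] [489.8 289.3]
[[274.0, 419.0], [254.0, 450.0]]
[[278.0, 479.0], [259.0, 511.0]]
```

>>> apply_moves --plan '[[[-0.001,0.003,0.008],[-0.003,0,0],40],[[0,0,0.006],[0,0,0],40],[[0,0,0.004],[0,0,0],40],[[0,0,0],[0,0,0],40]]'

```text
time_s: 24.85
eef_pos: [490.4, 289.9, -21.8]
eef_rot: [-2.417, 2.007, 0.001]
wrist_force: [-0.1, 1.1, 0.1]
finger_gap: 77.2
```

```bash
python3 - <<'E'
from h import *
go((490.5,290.5,-25.5),-1.387,0,.06)
n="scene";p,d=vision.snapshot(n); np.savez(n+"3.npz",p=p,d=d)
cv2.imwrite("pics/s23.png",cv2.resize(p[215:300,250:350,::-1],None,fx=7,fy=7,interpolation=cv2.INTER_CUBIC))
E
```

```text
t 24.85 pos [490.4 289.9 -21.8] yaw -1.386 zax [-0.     0.001 -1.   ] F [-0.1  1.1  0.1] gap 77.2 j [0.53 0.54 1.89 0.   0.71 1.92]
turn [-0.0001  0.0005  0.0009] shift mm in tool now [-0.6 -0.2  3.7] after turn [-0.6 -0.2  3.7]
```

View pics/s23.png

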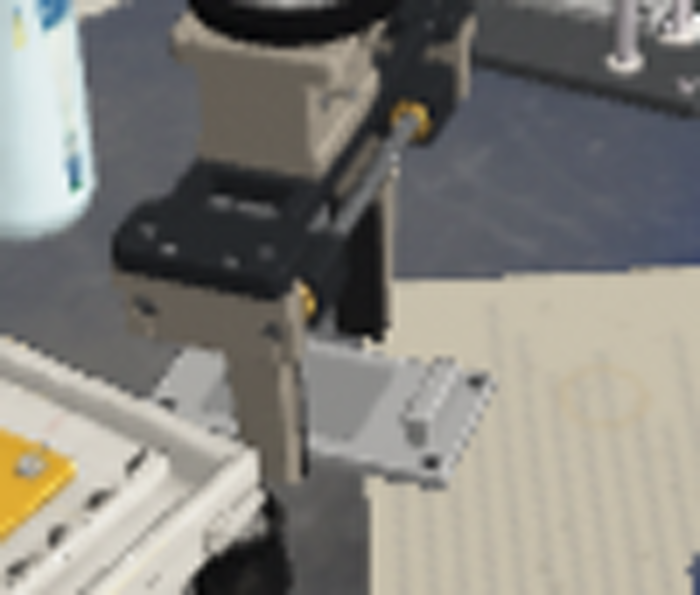

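The fingers straddle the short cover at (285,475) and (365,335). I'll go down 3.5 mm and close.

>>> apply_moves --plan '[[[-0.0005,0,0.0033],[0,0,0],40],[[0,0,0],[0,0,0],255],[[0,0,0],[0,0,0],255],[[0,0,0],[0,0,0],255],[[0,0,0],[0,0,0],255]]' --newtons 40

```text
time_s: 25.52
eef_pos: [490.8, 290.5, -24.8]
eef_rot: [-2.416, 2.006, -0.0]
wrist_force: [0.6, 0.6, -0.9]
finger_gap: 59.1
```

```bash
python3 - <<'E'
from h import *
go((490.5,290.5,-25.5),-1.387,0,.06)
n="scene";p,d=vision.snapshot(n); np.savez(n+"3.npz",p=p,d=d)
cv2.imwrite("pics/s24.png",cv2.resize(p[215:300,250:350,::-1],None,fx=7,fy=7,interpolation=cv2.INTER_CUBIC))
E
```

```text
t 25.52 pos [490.8 290.5 -24.8] yaw -1.386 zax [ 0.001  0.001 -1.   ] F [ 0.6  0.6 -0.9] gap 59.1 j [0.53 0.55 1.89 0.   0.7  1.92]
turn [-0.001   0.0007  0.0009] shift mm in tool now [-0.1  0.3  0.7] after turn [-0.1  0.3  0.7]
```

View pics/s24.png

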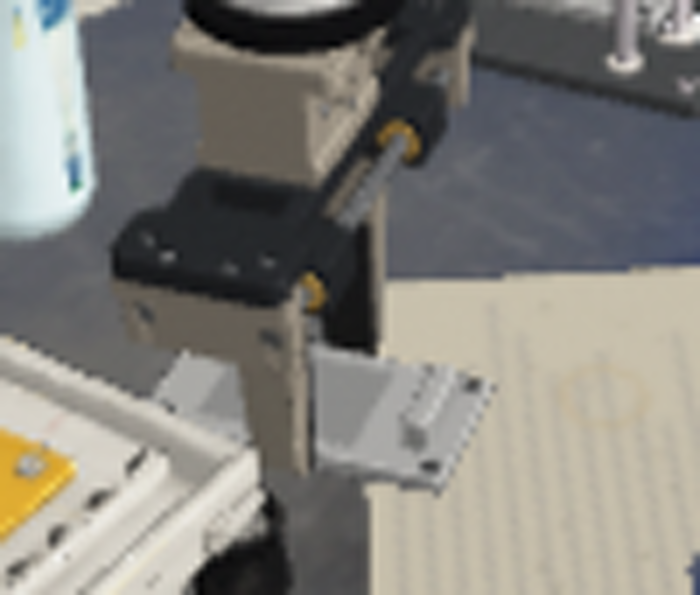

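>>> apply_moves --plan '[[[0,0,-0.015],[0,0,0],255],[[0,0,-0.03],[0,0,0],255],[[0,0,-0.04],[0,0,0],255],[[0,0,-0.04],[0,0,0],255],[[0,0,-0.03],[0,0,0],255],[[0,0,0],[0,0,0.06],255],[[0,0,0],[0,0,0.06],255],[[0,0,0],[0,0,0],255]]'

```text
time_s: 26.58
eef_pos: [490.4, 290.5, 142.5]
eef_rot: [-2.286, 2.148, -0.001]
wrist_force: [-0.0, 0.7, -2.2]
finger_gap: 58.7
```

```bash
python3 - <<'E'
from h import *
go((555,-118,110),-1.511,0,.06)
n="scene";p,d=vision.snapshot(n); np.savez(n+"3.npz",p=p,d=d)
cv2.imwrite("pics/s25.png",cv2.resize(p[150:300,200:380,::-1],None,fx=4,fy=4,interpolation=cv2.INTER_CUBIC))
E
```

```text
t 26.57 pos [490.4 290.5 142.5] yaw -1.509 zax [ 0.004  0.003 -1.   ] F [-0.   0.7 -2.2] gap 58.7 j [0.53 0.31 1.8  0.   1.03 2.04]
turn [-0.004   0.0029  0.0021] shift mm in tool now [411.8 -39.   31.5] after turn [411.7 -40.   32.5]
```

View pics/s25.png

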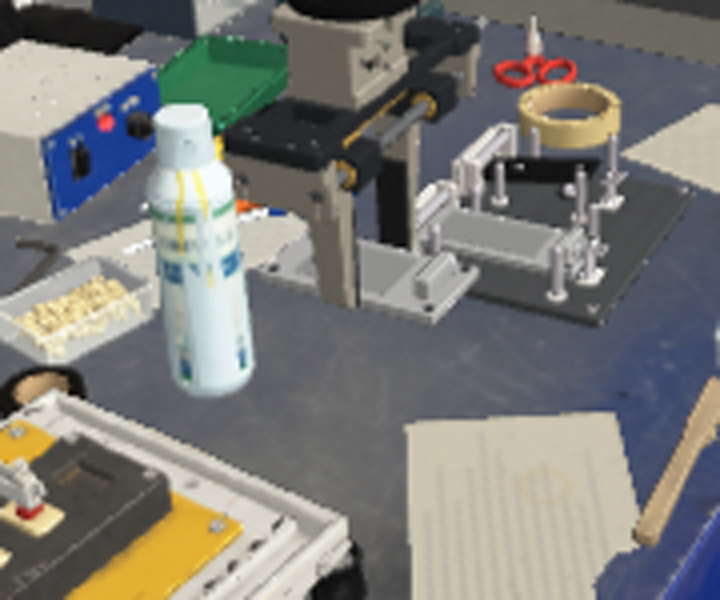

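The short cover is held cleanly and the bottle hasn't been touched. Now I'll transit to the short bay.

>>> apply_moves --plan '[[[0.03,0,0],[-0.004,0.003,0],255],[[0.05,-0.005,0],[0,0,0],255],[[0.05,-0.005,0],[0,0,0],255],[[0.05,-0.005,0],[0,0,0],255],[[0.05,-0.005,0],[0,0,0],255],[[0.05,-0.005,0],[0,0,0],255],[[0.05,-0.005,0],[0,0,0],255],[[0.04,-0.005,0],[0,0,0],255],[[0.02,0,0],[0,0,0],255],[[0,0,0],[0,0,0],255],[[0,0,0],[0,0,0],255]]'

```text
time_s: 28.0
eef_pos: [552.8, -107.2, 143.6]
eef_rot: [-2.308, 2.131, 0.002]
wrist_force: [0.4, 0.7, -1.9]
finger_gap: 58.8
```

```bash
python3 - <<'E'
from h import *
go((552,-118,60),-1.511,0.189,.06)
E
```

```text
t 28.0 pos [ 552.8 -107.2  143.6] yaw -1.491 zax [-0.001  0.001 -1.   ] F [ 0.4  0.7 -1.9] gap 58.8 j [-0.19  0.3   1.81  0.    1.03  1.3 ]
turn [-0.1884 -0.001   0.0197] shift mm in tool now [10.8  1.6 83.6] after turn [ 10.8 -14.3  82.4]
```

>>> apply_moves --plan '[[[0,0,0],[-0.063,0,0.007],255],[[0,0,0],[-0.063,0,0.007],255],[[0,0,0],[-0.063,0,0.006],255],[[0.011,-0.012,0.03],[0,0,0],255],[[0,0,0.03],[0,0,0],255],[[0,0,0.01],[0,0,0],255],[[0,0,0],[0,0,0],255],[[0,0,0],[0,0,0],255]]'

```text
time_s: 29.0
eef_pos: [553.1, -110.6, 73.4]
eef_rot: [2.19, -2.041, -0.197]
wrist_force: [-0.9, 0.4, -2.5]
finger_gap: 58.8
```

```bash
python3 - <<'E'
from h import *
go((552,-118.1,50),-1.511,0.189,.06)
n="scene";p,d=vision.snapshot(n); np.savez(n+"3.npz",p=p,d=d)
cv2.imwrite("pics/s26.png",cv2.resize(p[155:220,305:370,::-1],None,fx=12,fy=9.2,interpolation=cv2.INTER_CUBIC))
E
```

```text
t 29.0 pos [ 553.1 -110.6   73.4] yaw -1.5 zax [-0.191 -0.014 -0.982] F [-0.9  0.4 -2.5] gap 58.8 j [-0.17  0.5   1.7  -0.05  1.13  1.36]
turn [ 0.0036 -0.0025  0.0103] shift mm in tool now [ 7.4 -2.8 23.2] after turn [ 7.4 -2.8 23.2]
```

View pics/s26.png

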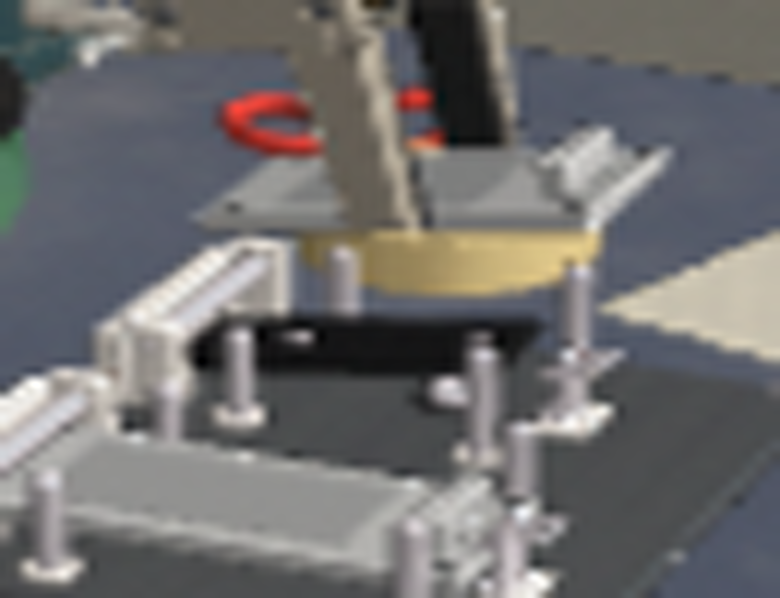

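```bash
python3 - <<'E'
from h import *
s=sensors.state();M=Ro.from_rotvec(s['eef_rot']).as_matrix()
cx=-M[:,1];z=-M[:,2];y=np.cross(z,cx);m=s['eef_pos']+28.8*z
for off in (0,-4):
  for a,b,c in((60,30,4),(60,-30,4),(-60,-30,4),(-60,30,4),(-46,18,18),(-46,-18,18)):
    q=proj("scene",m+(a+off)*cx+b*y+c*z); print(off,(a,b,c),((q-[305,155]+.5)*[12,9.2]-.5).round(0).tolist())
E
```

```text
0 (60, 30, 4) [201.0, 210.0]
0 (60, -30, 4) [288.0, 147.0]
0 (-60, -30, 4) [672.0, 143.0]
0 (-60, 30, 4) [595.0, 208.0]
0 (-46, 18, 18) [555.0, 159.0]
0 (-46, -18, 18) [602.0, 120.0]
-4 (60, 30, 4) [213.0, 210.0]
-4 (60, -30, 4) [300.0, 147.0]
-4 (-60, -30, 4) [685.0, 142.0]
-4 (-60, 30, 4) [609.0, 208.0]
-4 (-46, 18, 18) [569.0, 159.0]
-4 (-46, -18, 18) [616.0, 120.0]
```

>>> apply_moves --plan '[[[0.007,-0.002,0.01],[0.004,-0.002,0.01],255],[[0,-0.001,0.01],[0,0,0],255],[[0,-0.001,0.006],[0,0,0],255],[[0,0,0],[0,0,0],255],[[0,0,0],[0,0,0],255]]'

```text
time_s: 29.68
eef_pos: [553.5, -118.6, 46.4]
eef_rot: [2.182, -2.058, -0.191]
wrist_force: [1.0, -0.3, -1.6]
finger_gap: 58.8
```

```bash
python3 - <<'E'
from h import *
go((552,-118.1,30),-1.511,0.189,.06)
E
```

```text
t 29.68 pos [ 553.5 -118.6   46.4] yaw -1.512 zax [-0.185 -0.012 -0.983] F [ 1.  -0.3 -1.6] gap 58.8 j [-0.18  0.53  1.72 -0.05  1.07  1.36]
turn [-0.0029 -0.0008 -0.0011] shift mm in tool now [-0.6 -1.6 16.4] after turn [-0.6 -1.6 16.4]
```

>>> apply_moves --plan '[[[0,0,0.007],[-0.003,0,0],255],[[0,-0.001,0.006],[0,0,0],255],[[0,-0.001,0.005],[0,0,0],255],[[0,0,0],[0,0,0],255]]'

```text
time_s: 30.18
eef_pos: [552.1, -118.6, 27.2]
eef_rot: [2.181, -2.056, -0.194]
wrist_force: [-0.1, -0.6, -1.1]
finger_gap: 59.0
```

```bash
python3 - <<'E'
from h import *
go((552,-118.1,13),-1.511,0.189,.06)
n="scene";p,d=vision.snapshot(n); np.savez(n+"3.npz",p=p,d=d)
cv2.imwrite("pics/s27.png",cv2.resize(p[155:220,305:370,::-1],None,fx=12,fy=9.2,interpolation=cv2.INTER_CUBIC))
E
```

```text
t 30.18 pos [ 552.1 -118.6   27.2] yaw -1.512 zax [-0.188 -0.012 -0.982] F [-0.1 -0.6 -1.1] gap 59.0 j [-0.18  0.56  1.73 -0.05  1.04  1.36]
turn [ 0.0001 -0.0008 -0.0009] shift mm in tool now [-0.6 -2.6 14. ] after turn [-0.5 -2.6 14. ]
```

View pics/s27.png

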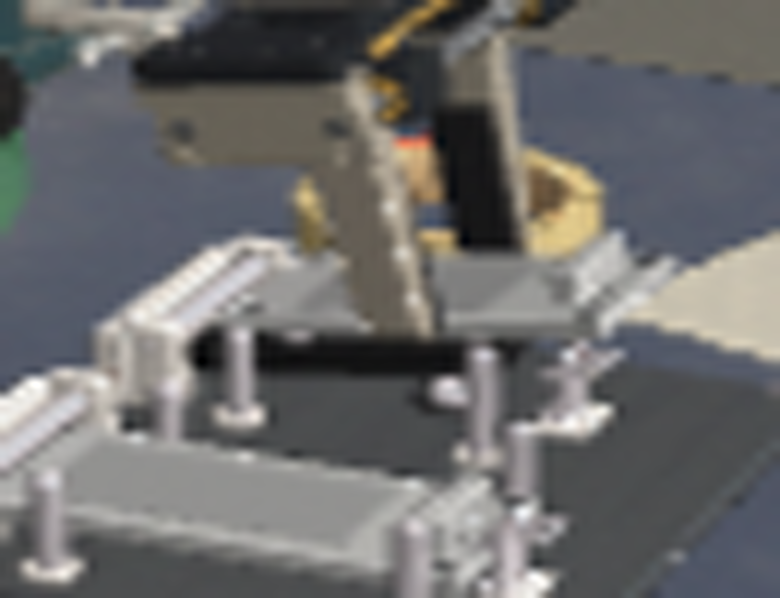

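>>> apply_moves --plan '[[[-0.0003,-0.001,0.005],[0,0,0],255],[[0,-0.001,0.005],[0,0,0],255],[[0,0,0],[0,0,0],255]]'

```text
time_s: 30.6
eef_pos: [552.6, -118.4, 16.7]
eef_rot: [2.181, -2.056, -0.193]
wrist_force: [0.1, 0.2, -2.2]
finger_gap: 59.6
```

>>> apply_moves --plan '[[[0,0,0.002],[0,0,0],255],[[0,0,0],[0,0,0],255]]'

```text
time_s: 30.85
eef_pos: [552.2, -118.4, 14.7]
eef_rot: [2.181, -2.056, -0.193]
wrist_force: [0.0, 0.7, -2.5]
finger_gap: 59.1
```

>>> apply_moves --plan '[[[0,0,0.0015],[0,0,0],255]]'

```text
time_s: 30.98
eef_pos: [552.2, -118.5, 13.3]
eef_rot: [2.181, -2.057, -0.192]
wrist_force: [-0.1, -0.8, -1.9]
finger_gap: 59.0
```

>>> apply_moves --plan '[[[0,0,0.001],[0,0,0],255]]'

```text
time_s: 31.1
eef_pos: [551.9, -118.5, 12.4]
eef_rot: [2.181, -2.056, -0.192]
wrist_force: [-1.1, 0.7, 3.0]
finger_gap: 59.1
```

>>> apply_moves --plan '[[[0,-0.004,0],[0,0,0],255],[[0,-0.005,0],[0,0,0],255],[[0,0,0],[0,0,0],255]]'

```text
time_s: 31.48
eef_pos: [561.6, -117.9, 10.9]
eef_rot: [2.181, -2.057, -0.192]
wrist_force: [0.2, -0.1, -1.4]
finger_gap: 58.8
```

```bash
python3 - <<'E'
from h import *
go((578,-116.6,8),-1.511,0.189,.06)
n="scene";p,d=vision.snapshot(n); np.savez(n+"3.npz",p=p,d=d)
cv2.imwrite("pics/s28.png",cv2.resize(p[155:220,305:370,::-1],None,fx=12,fy=9.2,interpolation=cv2.INTER_CUBIC))
E
```

```text
t 31.48 pos [ 561.6 -117.9   10.9] yaw -1.512 zax [-0.186 -0.012 -0.982] F [ 0.2 -0.1 -1.4] gap 58.8 j [-0.18  0.59  1.71 -0.05  1.02  1.36]
turn [-0.0014 -0.0012 -0.001 ] shift mm in tool now [ -0.4 -16.7  -0.3] after turn [ -0.4 -16.7  -0.3]
```

View pics/s28.png

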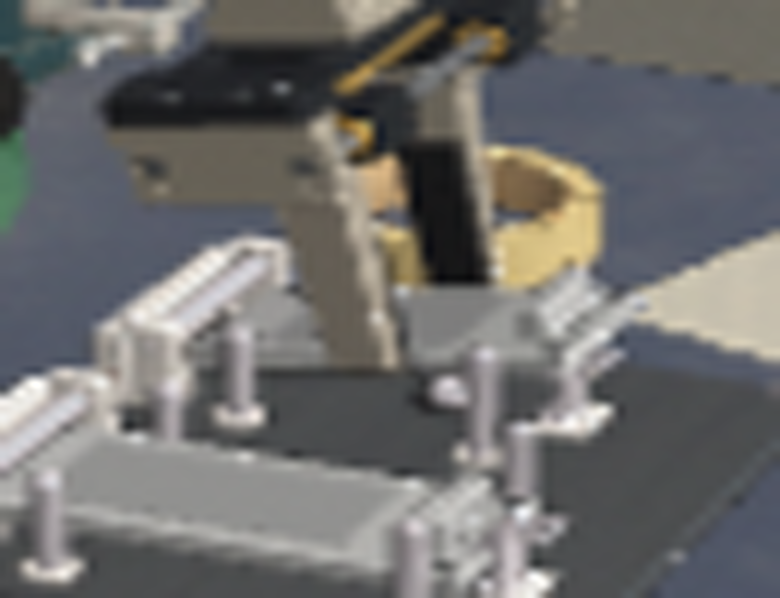

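Contact at 12.4 (predicted 12.5), and the plain end is entering under the bar at (195,345). I'll carry on to the stop.

>>> apply_moves --plan '[[[0,-0.004,0],[0,0,0],255],[[0,-0.004,0],[0,0,0],255]]'

```text
time_s: 31.78
eef_pos: [569.3, -117.4, 9.4]
eef_rot: [2.181, -2.056, -0.193]
wrist_force: [-0.3, -0.6, 0.4]
finger_gap: 58.7
```

>>> apply_moves --plan '[[[0,-0.003,0],[0,0,0],255]]'

```text
time_s: 31.9
eef_pos: [572.4, -117.3, 8.7]
eef_rot: [2.181, -2.056, -0.193]
wrist_force: [-1.5, -1.2, 0.5]
finger_gap: 58.8
```

>>> apply_moves --plan '[[[0,-0.002,0],[0,0,0],255]]'

```text
time_s: 32.02
eef_pos: [574.5, -117.2, 8.3]
eef_rot: [2.181, -2.056, -0.193]
wrist_force: [-0.9, -0.1, 0.9]
finger_gap: 58.6
```

>>> apply_moves --plan '[[[0,-0.002,0],[0,0,0],255]]'

```text
time_s: 32.15
eef_pos: [576.4, -117.0, 8.0]
eef_rot: [2.181, -2.056, -0.194]
wrist_force: [-3.9, -1.1, 3.0]
finger_gap: 59.0
```

>>> apply_moves --plan '[[[0,-0.0015,0],[0,0,0],255]]'

```text
time_s: 32.28
eef_pos: [576.4, -117.0, 7.8]
eef_rot: [2.179, -2.054, -0.197]
wrist_force: [-8.2, -0.2, 6.3]
finger_gap: 59.1
```

>>> apply_moves --plan '[[[0,-0.0015,0],[0,0,0],255]]'

```text
time_s: 32.4
eef_pos: [576.2, -117.1, 7.6]
eef_rot: [2.177, -2.052, -0.2]
wrist_force: [-6.2, -1.3, 6.4]
finger_gap: 58.8
```

Stop felt at x≈576.3. Releasing, retreating.

>>> apply_moves --plan '[[[0,0,0],[0,0,0],40],[[0,0,0],[0,0,0],40],[[0,0,0],[0,0,0],40],[[0,0,-0.02],[0,0,0],40],[[0,0,-0.03],[0,0,0],40],[[0,0,-0.03],[0,0,0],255],[[0,0,0],[0.065,0,0],255],[[0,0,0],[0.065,0,0],255],[[0,0,0],[0.065,0,0],255],[[0,0.025,0],[0,0,0],255],[[0,0.02,0],[0,0,0],255],[[0,0,0],[0,0,0],255]]'

```text
time_s: 33.9
eef_pos: [554.7, -119.2, 100.5]
eef_rot: [-2.278, 2.145, -0.029]
wrist_force: [1.2, 0.9, -1.1]
finger_gap: 9.9
```

```bash
python3 - <<'E'
from h import *
go((537.5,-119.4,45),-1.511,0,.06)
n="scene";p,d=vision.snapshot(n); np.savez(n+"3.npz",p=p,d=d)
cv2.imwrite("pics/s29.png",cv2.resize(p[155:220,305:370,::-1],None,fx=12,fy=9.2,interpolation=cv2.INTER_CUBIC))
E
```

```text
t 33.9 pos [ 554.7 -119.2  100.5] yaw -1.511 zax [ 0.022 -0.003 -1.   ] F [ 1.2  0.9 -1.1] gap 9.9 j [-0.22  0.35  1.85  0.    0.92  1.29]
turn [-0.022  -0.0044  0.0002] shift mm in tool now [-1.1 18.4 55.1] after turn [-0.8 17.2 55.5]
```

View pics/s29.png

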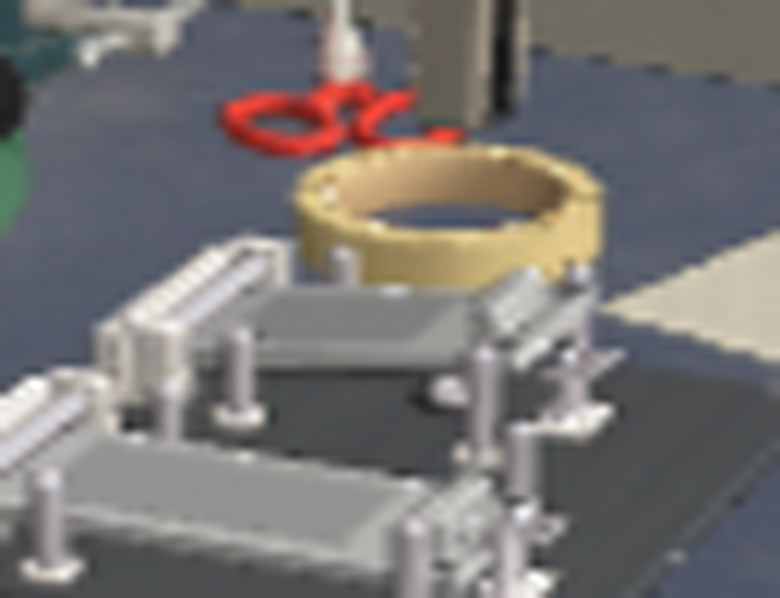

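The short cover lies on its bed at the stop, rib at (520,300). I'll position over the rib and press.

>>> apply_moves --plan '[[[0,0.016,0.01],[-0.022,-0.004,0],255],[[0,0,0.02],[0,0,0],255],[[0,0,0.01],[0,0,0],255],[[0,0,0],[0,0,0],255],[[0,0,0],[0,0,0],255]]'

```text
time_s: 34.58
eef_pos: [541.0, -120.4, 59.0]
eef_rot: [2.288, -2.152, -0.0]
wrist_force: [0.9, 0.4, 0.2]
finger_gap: 0.4
```

```bash
python3 - <<'E'
from h import *
go((537.5,-119.4,42),-1.511,0,.06)
E
```

```text
t 34.58 pos [ 541.  -120.4   59. ] yaw -1.51 zax [-0.001 -0.    -1.   ] F [0.9 0.4 0.2] gap 0.4 j [-0.22  0.4   1.89 -0.    0.85  1.29]
turn [ 0.0008 -0.0004  0.0012] shift mm in tool now [-1.3  3.4 17. ] after turn [-1.3  3.4 17. ]
```

>>> apply_moves --plan '[[[-0.001,0.003,0.01],[0,0,0],255],[[0,0,0.008],[0,0,0],255],[[0,0,0],[0,0,0],255]]'

```text
time_s: 34.95
eef_pos: [538.1, -119.7, 40.4]
eef_rot: [2.288, -2.152, 0.001]
wrist_force: [0.2, 0.7, 0.8]
finger_gap: 0.2
```

```bash
python3 - <<'E'
from h import *
go((537.5,-119.4,34),-1.511,0,.06)
n="scene";p,d=vision.snapshot(n); np.savez(n+"3.npz",p=p,d=d)
cv2.imwrite("pics/s30.png",cv2.resize(p[155:220,305:370,::-1],None,fx=12,fy=9.2,interpolation=cv2.INTER_CUBIC))
E
```

```text
t 34.95 pos [ 538.1 -119.7   40.4] yaw -1.51 zax [ 0.    -0.001 -1.   ] F [0.2 0.7 0.8] gap 0.2 j [-0.22  0.42  1.91 -0.    0.81  1.29]
turn [-0.0001 -0.0007  0.0013] shift mm in tool now [-0.3  0.6  6.4] after turn [-0.3  0.6  6.4]
```

View pics/s30.png

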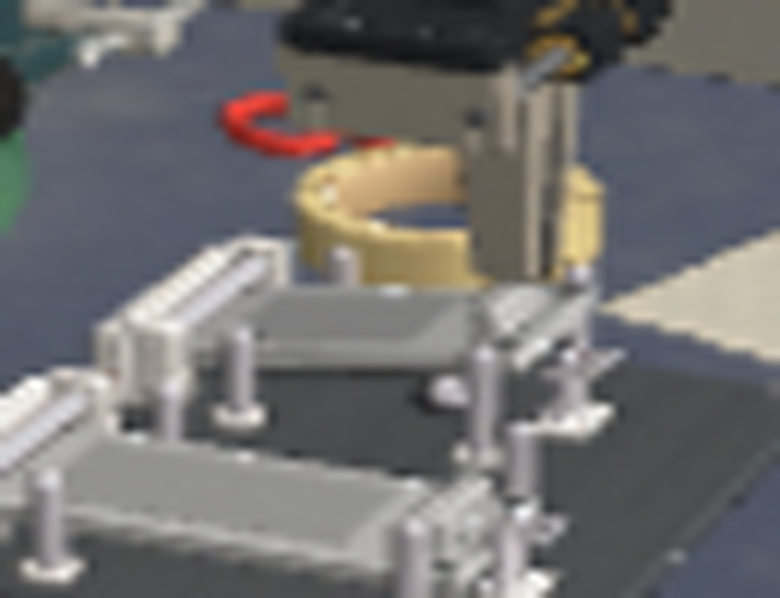

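>>> apply_moves --plan '[[[0,0,0.004],[0,0,0],255],[[0,0,0.003],[0,0,0],255]]'

```text
time_s: 35.25
eef_pos: [538.5, -119.8, 33.8]
eef_rot: [2.288, -2.153, 0.002]
wrist_force: [-2.7, 0.2, 3.2]
finger_gap: 0.5
```

>>> apply_moves --plan '[[[0,0,0.003],[0,0,0],255],[[0,0,0.003],[0,0,0],255]]'

```text
time_s: 35.5
eef_pos: [537.6, -119.9, 27.6]
eef_rot: [2.288, -2.152, 0.0]
wrist_force: [-4.8, -0.6, 10.0]
finger_gap: 0.2
```

>>> apply_moves --plan '[[[0,0,0.003],[0,0,0],255],[[0,0,0.002],[0,0,0],255]]'

```text
time_s: 35.75
eef_pos: [536.8, -120.0, 24.3]
eef_rot: [2.287, -2.151, -0.002]
wrist_force: [-10.5, 1.4, 32.2]
finger_gap: 0.5
```

>>> apply_moves --plan '[[[0,0,0.003],[0,0,0],255],[[0,0,0.002],[0,0,0],255]]'

```text
time_s: 36.0
eef_pos: [536.9, -120.1, 22.3]
eef_rot: [2.287, -2.151, -0.001]
wrist_force: [-4.3, -1.1, 7.1]
finger_gap: 0.5
```

>>> apply_moves --plan '[[[0,0,0.003],[0,0,0],255]]'

```text
time_s: 36.12
eef_pos: [536.4, -120.1, 19.7]
eef_rot: [2.287, -2.15, -0.002]
wrist_force: [-5.2, -1.2, 7.3]
finger_gap: 0.2
```

>>> apply_moves --plan '[[[0,0,0.003],[0,0,0],255],[[0,0,0.003],[0,0,0],255]]'

```text
time_s: 36.38
eef_pos: [535.3, -120.3, 14.0]
eef_rot: [2.286, -2.149, -0.004]
wrist_force: [-5.0, 0.1, 7.1]
finger_gap: 0.2
```

>>> apply_moves --plan '[[[0,0,0.002],[0,0,0],255]]'

```text
time_s: 36.5
eef_pos: [534.9, -120.3, 12.2]
eef_rot: [2.286, -2.149, -0.005]
wrist_force: [-6.0, 0.2, 18.9]
finger_gap: 0.6
```

>>> apply_moves --plan '[[[0,0,0.0015],[0,0,0],255]]'

```text
time_s: 36.62
eef_pos: [534.9, -120.4, 11.8]
eef_rot: [2.286, -2.149, -0.005]
wrist_force: [-7.9, 1.8, 27.2]
finger_gap: 0.5
```

Bottomed (27 N, 4 mm below level). I'll rise and swing clear to inspect both bays from both cameras.

>>> apply_moves --plan '[[[0,0,-0.01],[0,0,0],255],[[0,0,-0.04],[0,0,0],255],[[0,0,-0.05],[0,0,0],255],[[0,0,-0.05],[0,0,0],255],[[0.05,0.02,0],[0,0,0],255],[[0.06,0.02,0],[0,0,0],255],[[0.06,0.02,0],[0,0,0],255],[[0.06,0.02,0],[0,0,0],255],[[0.06,0.02,0],[0,0,0],255],[[0,0,0],[0,0,0],255]]'

```text
time_s: 37.88
eef_pos: [458.5, -419.3, 169.6]
eef_rot: [2.292, -2.148, 0.014]
wrist_force: [1.1, 0.9, -0.3]
finger_gap: 0.5
```

```bash
python3 - <<'E'
from h import *
go((537.5,-119.4,34),-1.511,0,.06)
p,d=vision.snapshot("scene"); np.savez("scene9.npz",p=p,d=d)
cv2.imwrite("pics/s31.png",cv2.resize(p[165:230,300:365,::-1],None,fx=12,fy=9.2,interpolation=cv2.INTER_CUBIC))
p,d=vision.snapshot("top"); np.savez("top9.npz",p=p,d=d)
cv2.imwrite("pics/t31.png",cv2.resize(p[155:230,300:390,::-1],None,fx=8,fy=8,interpolation=cv2.INTER_CUBIC))
cv2.imwrite("pics/t31f.png",p[:,:,::-1])
E
```

```text
t 37.88 pos [ 458.5 -419.3  169.6] yaw -1.506 zax [ 0.007 -0.006 -1.   ] F [ 1.1  0.9 -0.3] gap 0.5 j [-0.74  0.36  1.67 -0.    1.11  0.76]
turn [-0.0061 -0.0066  0.005 ] shift mm in tool now [-295.   -97.5  134.3] after turn [-294.6  -96.8  135.6]
```

View pics/s31.png

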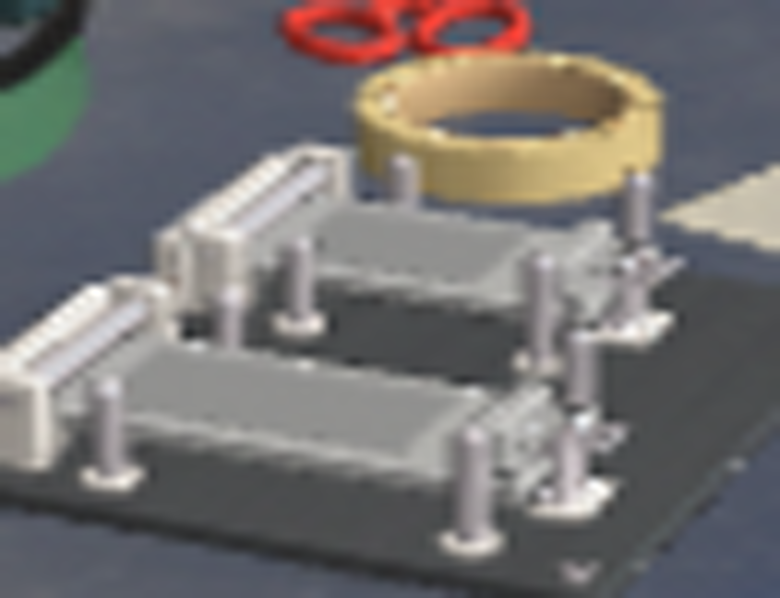

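View pics/t31.png

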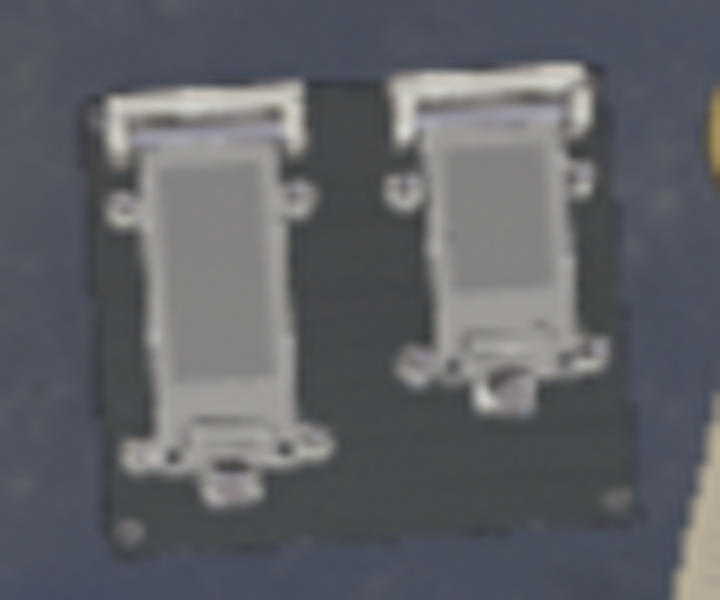

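View pics/t31f.png

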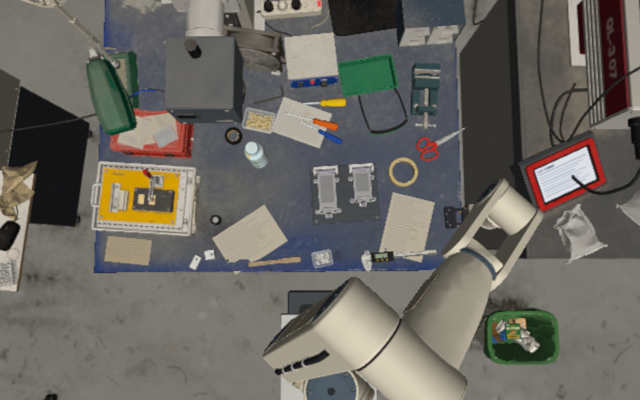

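```bash
python3 - <<'E'
from h import *
z=np.load("top9.npz");d,p=z['d'],z['p']
zs=np.load("scene9.npz")['d']
yaw=.062;R=np.array([[np.cos(yaw),-np.sin(yaw)],[np.sin(yaw),np.cos(yaw)]])
seats={'L':(np.array([557.3,2.0]),75),'S':(np.array([579.8,-116.7]),60)}
def zz(L): return [((x+.5)/8-.5+300,(y+.5)/8-.5+155) for x,y in L]
for k,(s,h) in seats.items():
    for n,D in(("top",d),("scene",zs)):
        P=[]
        for a in np.arange(-h+30,h-25,6):
            for b in(-15,-5,5,15):
                q=R@[a,b]+s;u,v=np.round(proj(n,(*q,30))).astype(int);o,r=ray(n,u,v)
                if D[v,u]>0: P.append(o+r*D[v,u])
        P=np.array(P);loc=(P[:,:2]-s)@R
        A=np.c_[np.ones(len(P)),loc];c=np.linalg.lstsq(A,P[:,2],rcond=None)[0];print(k,n,'top z',c[0].round(1),'slope x,y',c[1:].round(3))
# cover corners (near edge) & rib from top picture, z=30
E4={'L':[(140,150),(279,143),(299,447),(163,467)],'S':[(422,128),(560,117),(580,360),(440,377)]}
for k,L in E4.items():
    Q=np.array([onz("top",u,v,30)[:2] for u,v in zz(L)]);print(k,((Q-seats[k][0])@R).round(1).tolist())
# bystanders: change between pictures
a=np.load("top0.npz")['p'].astype(int);
for nm,(u,v,r) in{'bottle':(256,154,18),'tape':(403,172,20),'loupe':(215,219,9)}.items():
    print(nm,np.abs(a[v-r:v+r,u-r:u+r]-p[v-r:v+r,u-r:u+r].astype(int)).mean().round(2))
for nm,(u,v,r) in{'clipL':(329,215,5),'clipS':(363,204,5)}.items():
    print(nm,[cv2.phaseCorrelate(a[v-r:v+r,u-r:u+r].mean(2).astype(np.float64),p[v-r:v+r,u-r:u+r].mean(2).astype(np.float64))])
E
```

```text
L top top z 28.0 slope x,y [ 0.016 -0.028]
L scene top z 30.7 slope x,y [-0.025  0.092]
S top top z 28.5 slope x,y [-0.024  0.05 ]
S scene top z 31.0 slope x,y [-0.097  0.158]
L [[63.0, 28.1], [62.1, -30.7], [-67.0, -30.1], [-71.5, 27.4]]
S [[49.4, 28.3], [50.2, -30.5], [-53.5, -30.9], [-56.7, 28.5]]
bottle 7.48
tape 6.54
loupe 5.8
clipL [((-0.23126627553441725, -1.3250144507781405), 0.5764787456378921)]
clipS [((0.02189320824393004, -0.0008781742449155416), 0.575014639881129)]
```

Cover tops read 28–31 mm (expected 30), and the cover centre lines are about 1 mm off the bays' centre lines. The clips are within 0.2 px of their rest positions at (230,483) and (504,393). Handing in.

```bash
python3 - <<'E'
from station import job,sensors
print(sensors.state()['time_s'],job.job_done())
E
```

```text
the job is handed in; nothing more can be done
37.975 None
```

Both covers are in their bays and clipped down, and I handed the job in at 38.0 s of the 72 s allowed. `job_done` gives no verdict, so this rests on my own last checks.

**What I did:** I gripped each cover across its width and laid it tilted on its bed, about 26 mm short of its final place. I slid it under the bar until I felt the stop (8 to 9 N), then pressed the rib with the shut fingers until the bed bottomed (21 N long, 27 N short).

**Last checks:**
- **Position:** Both covers stay level with the arm clear, ribs at the clip end. Their tops measure 28 to 31 mm above the bench (expected 30). They sit about 1 mm off the bay centre lines, within the 5 mm allowed.
- **Clips:** In the top view, by eye, both sit within a fraction of a pixel of their rest positions. A 0.3 rad push would have moved them by more than 2 pixels.
- **Bystanders:** The bottle, tape roll and loupe appear in the same places in the final top picture. I checked this by eye only.

**What disagreed:**
- **Tip height:** The fingertips sit about 28 mm behind the reported TCP. I found this in the pictures and confirmed it by touching the bench (55 N peak on the wrist), then allowed for it.
- **Camera views:** The two cameras differed by a few millimetres on the nest and the short cover, and by about 8 mm on the long cover, so I relied on contact for the final position.
- **Tilt readings:** Fitted to the scene camera's depth, tilt was as much as 0.16 rad on the short cover, above the 0.06 limit. The top camera gave 0.05 or less. I took the scene figure as depth noise, because the pictures look level.
- **Clip motion:** An automatic comparison gave a 1.3 pixel shift for the long clip, with weak correlation. The enlarged pictures show none.

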